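# Prove a taper socket with the plug gauge

## Robot

A 6-joint arm with a two-finger parallel gripper is mounted at the origin on the work surface. World frame = base frame: x ahead of the robot, y to its left, z up, the work surface at z = 0. Lengths are in m, angles in rad, forces in N, time in s.
With the tool pointing down it reaches from about 0.375 to 0.9 m from the base axis. Payload 3.1 kg.
Tool frame: the origin (TCP) lies at the very end of the fingers, on their centre line; the grasp point (between the pads) lies 19 mm behind it (manip.grasp_offset is the distance from the TCP to the grasp point, in m); y points along the fingers, z is the direction in which the jaws open and shut, and the axes are right-handed (so a half turn about y gives the same grasp; the last joint's range is limited). The gripper opens to 85 mm and grips with 20 to 120 N. Pads are 22 mm wide; open, the fingers measure 114 mm over their backs; the gripper's body (76 mm by 85 mm) begins 54 mm behind the grasp point. The pads swing forward as they close: fully open they stand 13 mm farther back than shut.
Start: joints at [0.927, 0.527, 1.433, -0, 1.181, -0.178], TCP at [0.28, 0.559, 0.231] pointing down, gripper open.
Joint ranges: [-3.08, 3.08], [-0.75, 2.2], [0.22, 2.44], [-1.43, 4.57], [0, 2.65], [-2.85, 2.85]. Speed limits (rad/s): [2.79, 2.79, 3.14, 3.14, 3.14, 3.14].

## Interface

Orientations are given as a unit quaternion [x, y, z, w].
In Python, from station import manip gives the robot as it stands.
- The arm moves only by the tool apply_moves, never from a script. Its argument "motion" is a list of rows, each a list of 5 numbers: the finger opening in mm, from 0 to 85.4, then the shift along the tool's x, y, z in units of 30 mm (1.0 is 30 mm), then the turn about the tool's y in units of 10 degrees (1.0 is 10 degrees). In form: [[fingers, x, y, z, twist], ...]. A call has 1 to 12 rows; each row is the pose to reach, as a shift and turn from the pose commanded when the call began, along the tool's axes at that moment; what a row does not reach only later rows make up. A row lasts 1/8 s, in which the tool goes at most 62.5 mm and 10.7 degrees, less where a joint would pass 70% of its speed; a pose out of reach is approached as far as the arm can. A call with a gripper value outside its range is refused whole. The fingers move at their own pace and stop on an object; "squeeze" is the grip in N (left out, the last holds). Time passes only in rows, so rows that repeat a pose let the fingers close. It gives the time, the measured TCP pose, the force and the opening at its end, in the units of the state.
- manip.sense(): the state, without advancing time (a new reading comes with each control period).
- manip.snapshot(name): name is "side" or "top"; returns the picture (480x640x3 uint8, red, green, blue); there is no depth.
- manip.get_calibration(name): a dict with "intrinsics" (3x3 intrinsics, pixels), "dist_coeffs" ([k1, k2, p1, p2, k3] as OpenCV has them; the pictures are not rectified), "extrinsics" (4x4, takes a point from camera to world coordinates). Camera axes: x right, y up, looking along -z (the intrinsics and any distortion apply to the point x, -y, -z); pixel columns grow to the right and rows downward; lengths in m; the calibration is good to about 2 mm. A picture is of the moment at which its call begins. get_calibration takes no time and is no camera call.
- manip.sign_off(): hands the job in, once; it reports no verdict.
The state is a dict: "t": time; "q": joint angles; "qd": joint speeds; "tau": joint torques, N m; "tcp_pos": TCP position; "tool_rot": TCP orientation; "force": force on the tool from outside, world axes, zero at the start; "ft_torque": the same for the moment, N m; "finger_gap": opening from 0.0 (shut) to 1.0 (fully open).
Only numpy, scipy, OpenCV 4.12 (cv2) and the standard library are available. Lean on these libraries where they do the work, as an engineer would, in place of code of your own. Each camera call takes 0.05 s, during which the arm holds its last target.

## Task

Check the bench socket with the larger plug gauge: set its tapered shank into the socket, push gently while twisting until the tang finds its place and press it fully home, collar down on the face, then let go. Then slide the drift, thin end first, through the cross slot under the shank and drive it in until the gauge pops up loose; leave the gauge standing loose and upright in the socket with the drift in the slot. Never force either of them (pushes stay well under 50 N), do not hold the gauge while the drift is in the slot, and leave everything else where it is.

Things in the scene. Friction and masses are not known exactly. Their poses are not given: they have to be found in the camera images.
- socket: dark steel block 60 x 60 mm, 108 mm high, on a grey foot plate (110 along its x, 90 along its y, 12 high), fixed. Origin at the centre of its underside, z up. A cross slot for the drift runs through it along its y axis: 20 mm wide (x from -10 to 10 mm), floor at z = 20, roof at z = 54 mm (50 at the centre). On the -y side a tongue 28 mm wide carries the slot's floor on outwards to y = -80 mm.
- socket_face (a point): centre of the bore's mouth in the block's top face, z = 108 mm, axes as the block's. The bore: counterbore 41 mm wide down to z = 86, then a 1:5 taper, 31 down to 25 mm wide, to z = 58. Four sprung balls in the counterbore resist the gauge over its last 11 mm: they take about 10 to 15 N of push to pass, and as much to lift it again, so the gauge stays home.
- dog_centre (a point): on the bore's axis, 57 mm over the block's underside: top of a driving dog hidden deep in the bore, which has an 10 mm wide slit, open below, for the gauge's tang. The slit's angle is not told (this point's axes are the block's): its length lies anywhere within 0.55 rad either side of the block's y axis, and must be felt for by turning the gauge under a light push.
- slot_mouth (a point): middle of the slot's floor edge on the block's -y side (robot's right), where the drift enters towards the block's +y; 30 mm from the block's centre, 20 mm over its underside, level with the tongue
- gauge: larger plug gauge, 112 mm tall: 0.35 kg, upright in a rack hole. Origin: bottom centre of its tang, z up. Tang 18 mm along y, 8 along x (foot bevelled to 5), z 0 to 20; taper 25 to 31 mm wide, z 20 to 50; bead 36 wide at z 54; neck 30; collar 48 wide, z 70 to 76; head. Origin over block underside: 57 mm with the tang on the dog, 49 held by the balls, 38 fully home (collar on the face).
- gauge_head (a point): centre of the larger gauge's head, 94 mm above its origin: a block 22 mm along x by 40 mm along y, 36 high; taken by its 22 mm sides. The tang's width lies along the head's 40 mm length.
- small_gauge: smaller plug gauge in the rack's other hole, same height and collar, but a head of 14 by 26 mm and a thinner shank; not needed. Origin at the bottom centre of its tang, z up.
- rack: grey bridge-shaped rack 90 mm (x) by 200 mm (y), 76 mm high, fixed, with two 39 mm holes at y = -50 and +50 mm; each gauge hangs by its collar on the top. Origin at the centre of its underside.
- drift: drift (wedge) 200 mm long, on its flat long edge on the table, 0.28 kg: black grip 60 mm along y, 24 wide (x), 28 high, taken by its 24 mm sides; then a steel blade 14 mm thick towards +y, 28 mm high until 80 mm from the origin, then sloping to 10 mm high at the tip. Origin: middle of the grip's underside, z up, tip 170 mm along +y.
- drift_tip (a point): middle of the lower edge of the drift's thin end. The home gauge's tang ends 18 mm over the slot floor, so the slope meets it with the tip about 31 to 40 mm past the block's centre (along its y); about 30 to 40 mm further the gauge pops up, to about 10 mm over home. Driving takes about 10 to 20 N.
- bottle_a: white dropper bottle 48 mm wide, 120 mm tall; a bystander, not needed. Origin at the centre of its underside.
- bottle_b: smaller white bottle with a red cap, 40 mm wide, 100 mm tall; a bystander, not needed. Origin at the centre of its underside.
- driver: screwdriver lying on the bench, red handle; a bystander, not needed
- sleeve: plain steel ring 42 mm wide, 40 mm tall; a bystander, not needed. Origin at the centre of its underside.
- pot: small blue cup 70 mm wide, 50 mm tall; a bystander, not needed. Origin at the centre of its underside.
- tape: black tape dispenser 60 by 130 mm; a bystander, not needed. Origin at the centre of its underside.
Things that resemble listed ones, but are neither listed nor needed, are in the scene too. What is shaped like the gauge but green, pink or purple is not meant.

How it is judged:
By the outcome, as a careful person would: the job done as asked, in the order asked, and still so for the second after the job is handed in, with the robot touching nothing.
It also fails if it takes over 64 s, if anything falls off the work surface, if the arm or the gripper's body presses on something with over 40 N, if the wrist force passes 120 N, or if a joint passes its speed limit or range.

## Working session

There is one attempt and no reset: what is moved stays moved. The work goes in short steps, Python scripts to look and compute and a tool call to move; the robot and the scene stay as the last step left them, time stands still between calls to the robot, and variables do not carry over. Pictures are saved under pics/ and viewed, and the job is handed in when it is done.

Besides the shell and the picture viewer there is one more tool, called after "Call:" as a command line: name --pt "numbers of a row" for each row, then --argument value for the rest. apply_moves: Moves the arm, as the interface text tells. Its arguments: {"type":"object","properties":{"motion":{"type":"array"},"squeeze":{"type":"number"}},"required":["motion"]}

```bash
ls; mkdir -p pics; python3 - <<'E'
from station import manip
import cv2, numpy as np
for n in("side","top"):
    im=manip.snapshot(n); cv2.imwrite(f"pics/{n}0.png",im[:,:,::-1])
    c=manip.get_calibration(n); print(n,np.round(c["intrinsics"],1).tolist(),c["dist_coeffs"],np.round(c["extrinsics"],4).tolist())
s=manip.sense(); print(s, manip.grasp_offset)
E
```

```text
pics
side [[479.3, 0.0, 317.1], [0.0, 479.3, 244.6], [0.0, 0.0, 1.0]] [-0.08151278  0.          0.          0.          0.        ] [[0.8041, 0.3468, -0.4829, 0.0969], [-0.5944, 0.4843, -0.642, -0.658], [0.0112, 0.8033, 0.5955, 0.692], [0.0, 0.0, 0.0, 1.0]]
top [[498.8, 0.0, 330.9], [0.0, 498.8, 244.7], [0.0, 0.0, 1.0]] [-0.12241017  0.          0.          0.          0.        ] [[-0.003, 0.9989, -0.0472, 0.5274], [-1.0, -0.0026, 0.0076, -0.0287], [0.0075, 0.0473, 0.9989, 1.0797], [0.0, 0.0, 0.0, 1.0]]
{'t': 0.1, 'q': array([ 9.27494892e-01,  5.28372666e-01,  1.43375566e+00, -2.48707921e-05,
        1.18140878e+00, -1.78498217e-01]), 'qd': array([-0.00127773, -0.0013498 , -0.00177215, -0.00012393, -0.00018899,
        0.00038923]), 'tau': array([-3.00928502e-05, -4.43309784e+01, -1.78584784e+01, -1.68075630e-04,
        3.86141488e-03, -3.66626443e-05]), 'tcp_pos': array([0.27974533, 0.55818686, 0.23043769]), 'tool_rot': array([ 0.68873092, -0.16312127,  0.16258698, -0.68746393]), 'force': array([-0.51255711,  0.05323873,  0.22817013]), 'ft_torque': array([0.0191573 , 0.00518228, 0.03646386]), 'finger_gap': 0.998691626442526} 0.0187
```

View pics/side0.png

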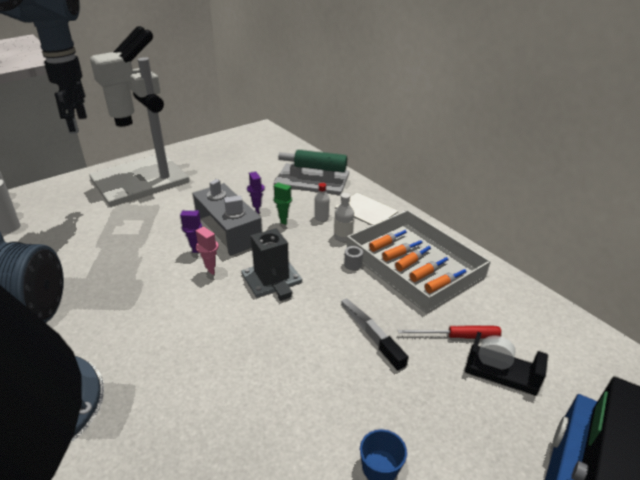

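View pics/top0.png

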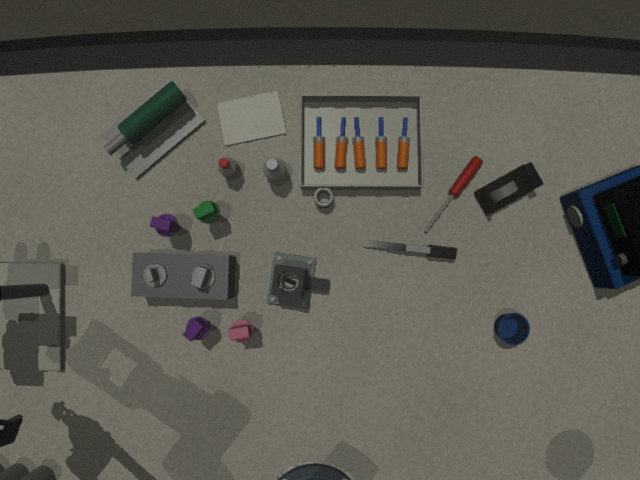

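The top view shows the rack at about (185,275), with the larger gauge's head at (202,278) and the smaller one at (154,274). The socket is at (292,281) with its tongue to the right at (320,285). The drift runs from its tip at (365,245) to its grip at (455,252). I'll zoom in next.

```bash
python3 - <<'E'
import cv2, numpy as np
t=cv2.imread("pics/top0.png"); s=cv2.imread("pics/side0.png")
def g(im): return np.clip((im/255.)**0.6*255,0,255).astype('uint8')
def crop(im,x0,y0,w,h,k,name):
    cv2.imwrite("pics/"+name,cv2.resize(g(im[y0:y0+h,x0:x0+w]),None,fx=k,fy=k,interpolation=cv2.INTER_CUBIC))
crop(t,120,235,220,90,3.6,"a1.png"); crop(t,350,225,120,50,6,"a2.png")
crop(s,170,160,150,150,4,"a3.png"); crop(s,330,280,90,100,6,"a4.png"); crop(t,255,240,80,80,7,"a5.png")
E
```

```text
(no output)
```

View pics/a1.png

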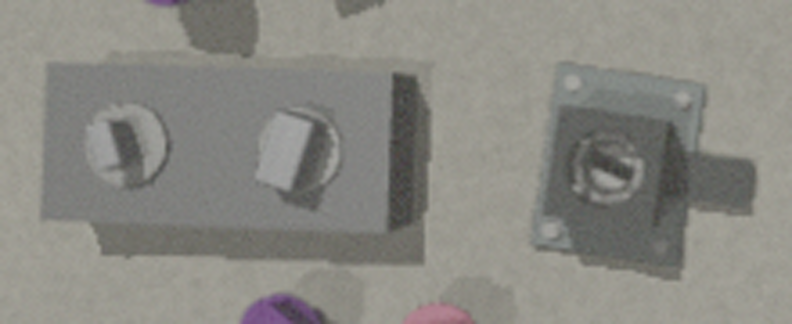

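View pics/a2.png

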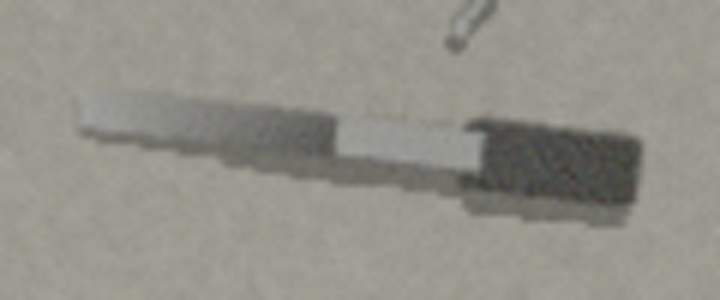

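View pics/a3.png

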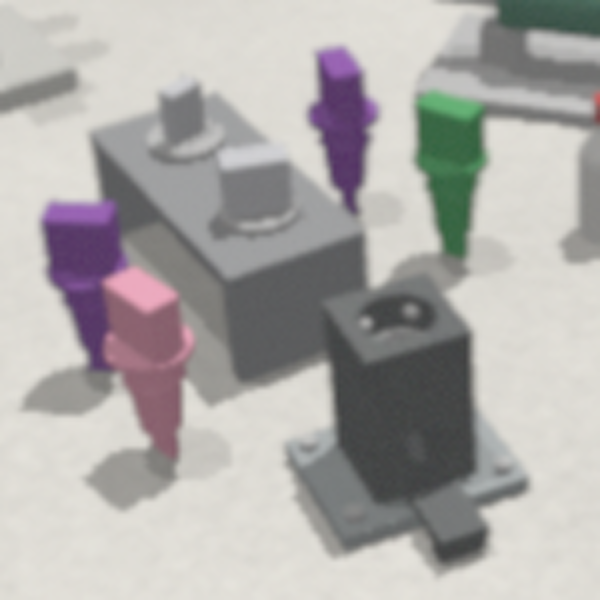

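View pics/a4.png

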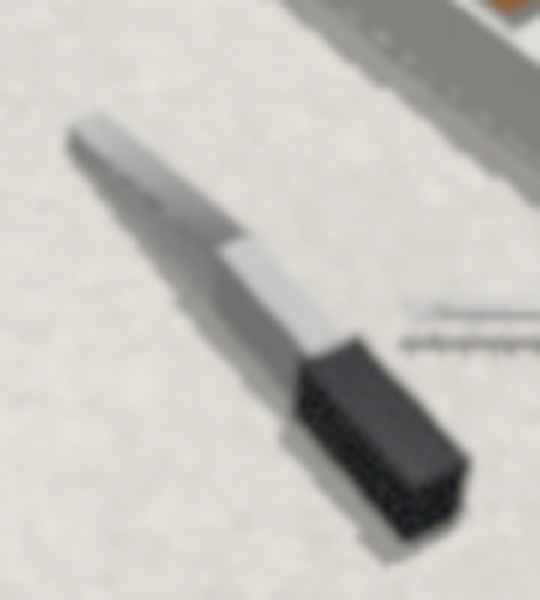

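View pics/a5.png

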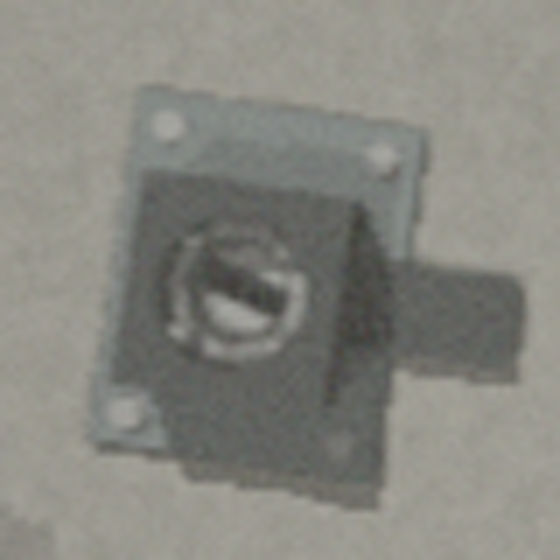

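```bash
cat > h.py <<'E'
import cv2, numpy as np
from station import manip
from scipy.optimize import least_squares
def g(im): return np.clip((im/255.)**0.6*255,0,255).astype('uint8')
def crop(im,x0,y0,w,h,k,name,step=10):
    o=cv2.resize(g(im[y0:y0+h,x0:x0+w]),None,fx=k,fy=k,interpolation=cv2.INTER_CUBIC)
    for x in range(-(-x0//step)*step,x0+w,step):
        X=int((x-x0+.5)*k); cv2.line(o,(X,0),(X,6),(0,0,255),1); cv2.putText(o,str(x),(X-10,18),0,.4,(0,0,255),1)
    for y in range(-(-y0//step)*step,y0+h,step):
        Y=int((y-y0+.5)*k); cv2.line(o,(0,Y),(6,Y),(0,0,255),1); cv2.putText(o,str(y),(8,Y+4),0,.4,(0,0,255),1)
    cv2.imwrite("pics/"+name,o)
def proj(cam,P):
    c=manip.get_calibration(cam); E=np.array(c["extrinsics"]); K=np.array(c["intrinsics"]); d=np.array(c["dist_coeffs"])
    P=np.atleast_2d(np.asarray(P,float)); p=(P-E[:3,3])@E[:3,:3]; p=p*[1,-1,-1]
    return cv2.projectPoints(p.reshape(-1,1,3),np.zeros(3),np.zeros(3),K,d)[0].reshape(-1,2)
def ray(cam,uv,z):
    c=manip.get_calibration(cam); E=np.array(c["extrinsics"]); K=np.array(c["intrinsics"]); d=np.array(c["dist_coeffs"])
    u=cv2.undistortPoints(np.array(uv,float).reshape(-1,1,2),K,d).reshape(-1,2)
    r=np.c_[u[:,0],-u[:,1],-np.ones(len(u))]@E[:3,:3].T
    return E[:3,3]+r*((z-E[2,3])/r[:,2])[:,None]
def pose(v,P):
    c,s=np.cos(v[2]),np.sin(v[2]); R=np.array([[c,-s,0],[s,c,0],[0,0,1]])
    return np.asarray(P,float)@R.T+[v[0],v[1],v[3] if len(v)>3 else 0]
def fit(v0,obs,z=0.):
    # obs: list of (cam, objpoint, uv)
    def f(v):
        w=[v[0],v[1],v[2],z]
        return np.concatenate([proj(c,pose(w,[p]))[0]-uv for c,p,uv in obs])
    r=least_squares(f,v0,loss='soft_l1'); return r.x,r.fun.reshape(-1,2)
def wire(o,cam,x0,y0,k,v,edges,col=(0,255,0)):
    for a,b in edges:
        q=proj(cam,pose(v,[a,b])); q=((q-[x0,y0]+.5)*k*8).astype(int)
        cv2.line(o,tuple(q[0].tolist()),tuple(q[1].tolist()),col,1,cv2.LINE_AA,3)
E
python3 - <<'E'
from h import *
t=cv2.imread("pics/top0.png"); s=cv2.imread("pics/side0.png")
crop(t,185,255,45,45,13,"b1.png"); crop(s,215,185,40,45,13,"b2.png",5)
crop(t,262,245,70,70,8.5,"b3.png"); crop(s,235,225,70,80,7.5,"b4.png")
crop(t,355,230,110,35,7,"b5.png"); crop(s,335,290,80,80,7,"b6.png")
E
```

```text
(no output)
```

View pics/b1.png

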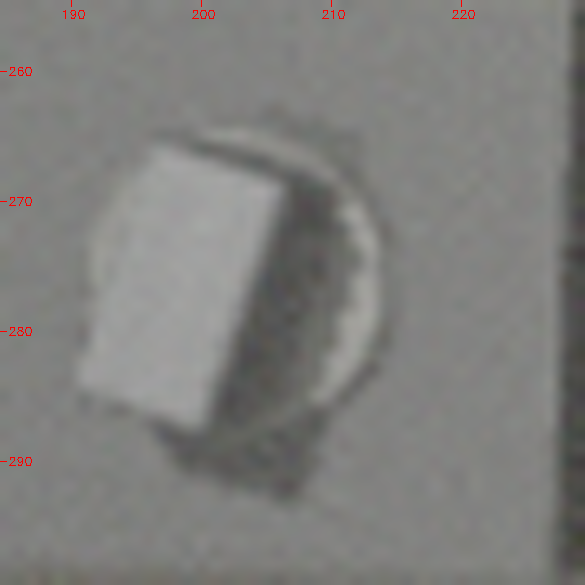

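View pics/b2.png

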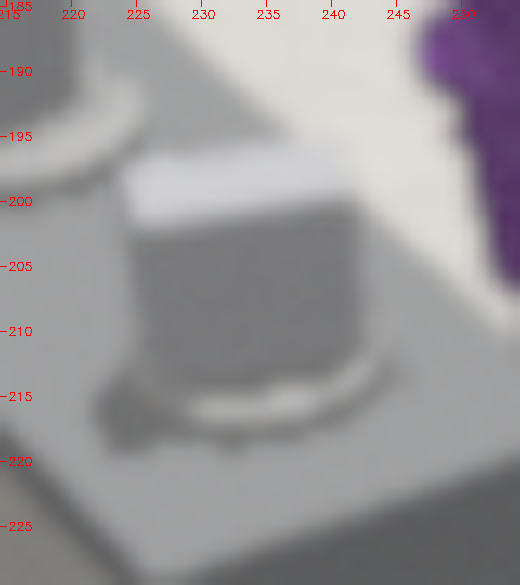

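View pics/b3.png

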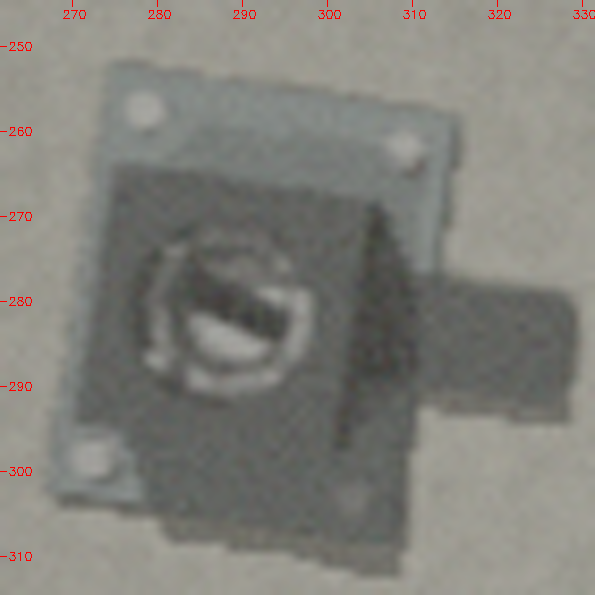

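View pics/b4.png

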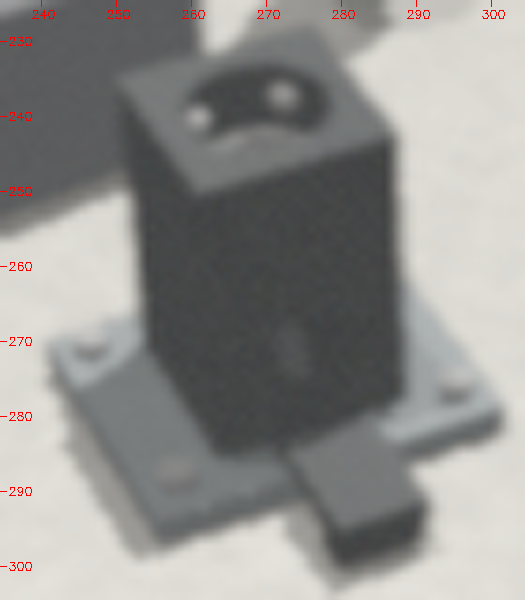

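View pics/b5.png

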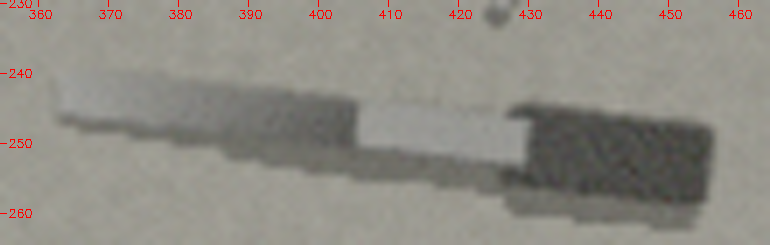

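View pics/b6.png

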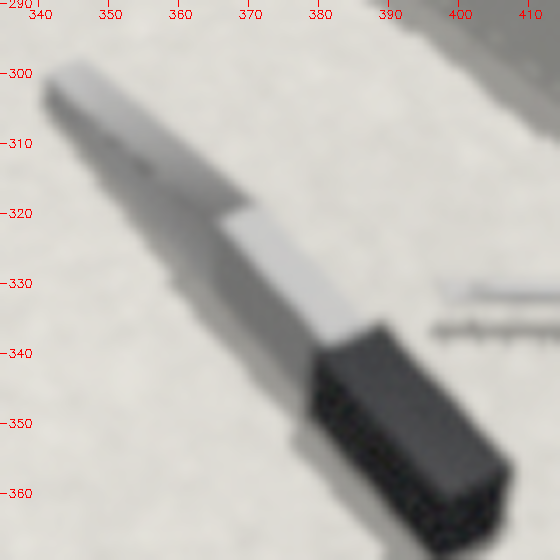

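```bash
cat > fit0.py <<'E'
from h import *
t=cv2.imread("pics/top0.png"); s=cv2.imread("pics/side0.png")
m=.001
T="top";S="side"
def O(l): return [(c,np.array(p)*m,np.array(uv,float)) for c,p,uv in l]
sock=O([(T,(30,30,108),(275,264)),(T,(30,-30,108),(305.3,268.3)),(T,(-30,-30,108),(301.5,297.5)),(T,(-30,30,108),(271.2,294)),
 (T,(55,45,12),(274.6,251.8)),(T,(55,-45,12),(315.3,258.3)),
 (S,(-30,30,108),(250.2,234.8)),(S,(-30,-30,108),(261,250)),(S,(30,-30,108),(287.3,242)),
 (S,(-30,-30,12),(263.5,285)),(S,(30,-30,12),(288.3,277.5)),(S,(-14,-80,20),(280.5,295)),(S,(14,-80,20),(291.5,290.5))])
gau=O([(T,(11,20,112),(196.3,265.5)),(T,(-11,20,112),(206.5,268.6)),(T,(-11,-20,112),(200,287.8)),(T,(11,-20,112),(190.6,284)),
 (S,(11,-20,112),(224,197.3)),(S,(-11,-20,112),(225,202.2)),(S,(-11,20,112),(242.2,199.8)),(S,(11,20,112),(240.3,195.5))])
gau=[(c,p,uv) for c,p,uv in gau]
dri=O([(T,(12,-30,28),(456.5,247.3)),(T,(-12,-30,28),(455.5,258.3)),(T,(-12,30,28),(427,256)),(T,(12,30,28),(427.5,245)),
 (T,(7,80,28),(405.5,243.8)),(T,(-7,80,28),(405.5,250.7)),(T,(-7,170,10),(362.5,246.8)),
 (S,(12,-30,28),(406.5,356.5)),(S,(-12,-30,28),(398.5,361)),(S,(-12,30,28),(379.8,340)),(S,(12,30,28),(389,336)),
 (S,(-7,80,28),(365.8,320.5)),(S,(7,80,28),(370,318.2)),(S,(-7,170,10),(341,301.3)),(S,(7,170,10),(345.5,298.5))])
if __name__=="__main__":
    for n,o,v0,z in(("sock",sock,[.45,.05,-.11],0),("gauge",gau,[.46,.23,1.35 if 0 else -.22-np.pi/2+np.pi/2],.006),("drift",dri,[.52,-.26,-.05],0)):
        best=None
        for y in np.arange(-3,3,.5):
            v,r=fit([v0[0],v0[1],y],o,z)
            if best is None or (np.abs(r).sum()<np.abs(best[1]).sum()): best=(v,r)
        v,r=best; print(n,np.round(v,4),"deg",np.degrees(v[2]).round(1)); print(np.round(r,1).tolist())
    # top only vs side only
        for cam in(T,S):
            vv,rr=fit(v,[q for q in o if q[0]==cam],z); print("  ",cam,np.round(vv,4),np.abs(rr).mean().round(2))
E
python3 fit0.py
```

```text
Traceback (most recent call last):
  File "fit0.py", line 21, in <module>
    v,r=fit([v0[0],v0[1],y],o,z)
        ~~~^^^^^^^^^^^^^^^^^^^^^
  File "h.py", line 29, in fit
    r=least_squares(f,v0,loss='soft_l1'); return r.x,r.fun.reshape(-1,2)
  File "h.py", line 28, in f
    return np.concatenate([proj(c,pose(w,[p]))[0]-uv for c,p,uv in obs])
                           ~~~~^^^^^^^^^^^^^^^
  File "h.py", line 13, in proj
    c=manip.get_calibration(cam); E=np.array(c["extrinsics"]); K=np.array(c["intrinsics"]); d=np.array(c["dist_coeffs"])
ValueError: time passes only in moves, steps and waits
```

```bash
python3 - <<'E'
s=open('h.py').read()
s=s.replace("def g(im)","import functools\n@functools.lru_cache(None)\ndef CAL(n): return manip.get_calibration(n)\ndef g(im)",1).replace("c=manip.get_calibration(cam)","c=CAL(cam)")
open('h.py','w').write(s)
E
python3 fit0.py; python3 -c "
from station import manip; print(manip.sense()['t'])"
```

```text
sock [ 0.5019  0.0479 -0.1479] deg -8.5
[[-0.1, -0.0], [0.0, 0.1], [-0.7, 1.5], [-0.9, 0.5], [-0.2, -0.0], [0.6, -0.4], [-0.2, -0.2], [0.0, -0.0], [0.7, -0.1], [0.2, 0.8], [0.8, -0.0], [-0.4, -0.1], [0.9, 0.2]]
   top [ 0.5024  0.0473 -0.1363] 0.39
   side [ 0.5015  0.0485 -0.1472] 0.33
gauge [ 0.5117  0.2187 -1.2466] deg -71.4
[[5.4, -0.6], [-15.4, -0.1], [-2.5, 0.3], [17.5, 0.5], [6.8, 6.0], [-1.3, -1.8], [-6.6, -6.6], [2.3, 0.5]]
   top [ 0.5119  0.2218 -1.1725] 5.26
   side [ 0.513   0.2228 -2.2306] 2.52
drift [ 0.5616 -0.2745 -0.1129] deg -6.5
[[0.6, 0.3], [0.5, 0.5], [1.3, -0.3], [2.0, -0.5], [0.5, 0.5], [-0.2, 0.1], [0.1, -0.3], [2.2, -0.8], [-0.5, -0.0], [-1.6, -1.1], [-0.4, -1.9], [-0.7, 0.5], [1.0, 0.2], [-1.2, -1.4], [-0.0, -0.9]]
   top [ 0.562  -0.2732 -0.1082] 0.4
   side [ 0.5608 -0.2761 -0.1155] 0.8
0.1
```

```bash
sed -i 's/^gau=\[(c,p,uv).*/gau=[(c,p*[-1,1,1],uv) for c,p,uv in gau]/' fit0.py
python3 fit0.py | sed -n '/gauge/,/drift/p'
cat > ov.py <<'E'
from h import *
import sys
def box(x0,x1,y0,y1,z0,z1):
    P=np.array([[x,y,z] for z in(z0,z1) for x,y in((x0,y0),(x1,y0),(x1,y1),(x0,y1))])*.001
    e=[(0,1),(1,2),(2,3),(3,0),(4,5),(5,6),(6,7),(7,4),(0,4),(1,5),(2,6),(3,7)]
    return [(P[a],P[b]) for a,b in e]
def ring(r,z,n=24):
    a=np.linspace(0,2*np.pi,n+1); P=np.c_[r*np.cos(a),r*np.sin(a),0*a+z]*.001
    return list(zip(P[:-1],P[1:]))
SOCK=box(-30,30,-30,30,12,108)+box(-55,55,-45,45,0,12)+ring(20.5,108)+box(-14,14,-80,-45,20,20)
HEAD=box(-11,11,-20,20,76,112)+ring(24,76)
DR=box(-12,12,-30,30,0,28)+box(-7,7,30,80,0,28)+[(np.array(a)*.001,np.array(b)*.001) for a,b in(((7,80,28),(7,170,10)),((-7,80,28),(-7,170,10)),((-7,170,10),(7,170,10)),((-7,170,0),(7,170,0)),((-7,80,0),(-7,170,0)))]
def over(im,cam,x0,y0,w,h,k,items,name):
    o=cv2.resize(g(im[y0:y0+h,x0:x0+w]),None,fx=k,fy=k,interpolation=cv2.INTER_CUBIC)
    for v,e in items: wire(o,cam,x0,y0,k,v,e)
    return o
E
python3 - <<'E'
from ov import *
import fit0
t=cv2.imread("pics/top0.png"); s=cv2.imread("pics/side0.png")
sv=fit([.502,.048,-.14],fit0.sock)[0]; dv=fit([.56,-.27,-.11],fit0.dri)[0]; gv=fit([.51,.22,-1.8],fit0.gau,.006)[0]
print(sv,dv,gv)
S=([*sv,0],SOCK);G=([*gv,.006],HEAD);D=([*dv,0],DR)
A=over(t,"top",180,245,160,70,5,[S,G],0); cv2.imwrite("pics/c1.png",A)
A=over(s,"side",205,180,105,125,4.7,[S,G],0); cv2.imwrite("pics/c2.png",A)
A=over(t,"top",355,230,110,35,7,[D],0);B=over(s,"side",335,290,80,80,4,[D],0); o=np.zeros((565,770,3),'uint8');o[:245,:770]=A;o[245:,:320]=B; cv2.imwrite("pics/c3.png",o)
E
```

```text
gauge [0.5116 0.2206 4.3901] deg 251.5
[[0.3, -0.5], [0.7, -0.0], [0.7, 0.4], [-0.5, 0.6], [-0.5, -0.5], [-0.0, -0.6], [0.0, -0.9], [0.2, -1.3]]
   top [0.5118 0.2212 4.3926] 0.38
   side [0.5101 0.2172 4.3574] 0.21
drift [ 0.5616 -0.2745 -0.1129] deg -6.5
[ 0.50188134  0.04791147 -0.14788311] [ 0.56161849 -0.27452737 -0.11290168] [ 0.51161068  0.22057902 -1.89309174]
```

View pics/c1.png

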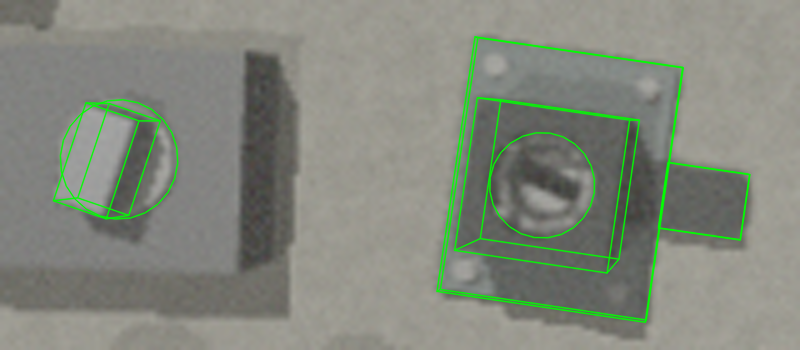

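View pics/c2.png

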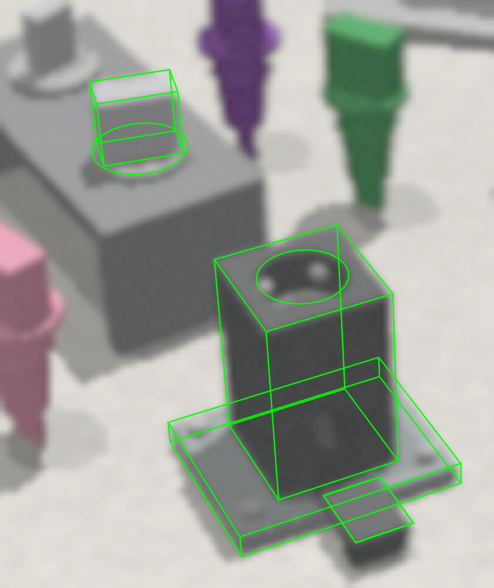

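View pics/c3.png

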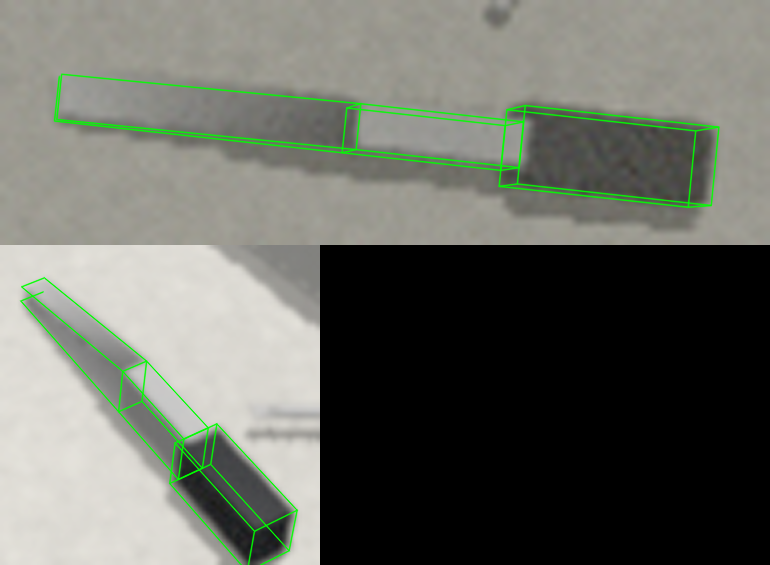

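Both gauge and drift fits agree with the pictures to 1–2 mm. The slit shows as a dark band through the bore, roughly -0.37 rad from the block's y axis, which I'll confirm by feel. Next I'll work out the tool axes.

```bash
cat > mv.py <<'E'
from h import *
from scipy.spatial.transform import Rotation as R
def st():
    s=manip.sense(); M=R.from_quat(s["tool_rot"]).as_matrix(); return s,M
def delta(p,jaw_deg=None,base=None):
    """units for TCP target p, jaw axis yaw (mod 180)"""
    s,M=st(); p0=s["tcp_pos"] if base is None else np.array(base)
    d=M.T@(np.array(p)-p0)/.03
    yaw=np.degrees(np.arctan2(M[1,2],M[0,2])); tw=0
    if jaw_deg is not None:
        tw=-((jaw_deg-yaw+90)%180-90)/10  # tool y is down
    print("t",round(s["t"],2),"tcp",p0.round(4),"jaw yaw",round(yaw,1),"q",s["q"].round(2),"F",s["force"].round(1),"gap",round(s["finger_gap"],3))
    print("units x,y,z,tw:",d.round(3),round(tw,2)); return d,tw
E
python3 - <<'E'
from mv import *
s,M=st(); print(M.round(3))
delta([.5116,.2206,.22],71.5)
delta([.35,.36,.25],71.5)
# approx slit dir
for a,b in(((285,280),(294,285)),((287,276),(294.5,280.5)),((284,278),(294.5,283.2))):
    P=ray("top",[a,b],.057); d=P[1]-P[0]; print(np.degrees(np.arctan2(d[0],-d[1]))*1, P.round(4).tolist())
E
```

```text
[[ 0.894 -0.001  0.448]
 [-0.448 -0.002  0.894]
 [-0.    -1.    -0.002]]
t 0.1 tcp [0.2797 0.5582 0.2304] jaw yaw 63.4 q [ 0.93  0.53  1.43 -0.    1.18 -0.18] F [-0.5  0.1  0.2] gap 0.999
units x,y,z,tw: [11.953  0.357 -6.594] -0.81
t 0.1 tcp [0.2797 0.5582 0.2304] jaw yaw 63.4 q [ 0.93  0.53  1.43 -0.    1.18 -0.18] F [-0.5  0.1  0.2] gap 0.999
units x,y,z,tw: [ 5.054 -0.644 -4.857] -0.81
-29.08236895707154 [[0.5036, 0.0577, 0.057], [0.4933, 0.0393, 0.057]]
-30.997359241909198 [[0.5117, 0.0536, 0.057], [0.5025, 0.0383, 0.057]]
-26.381132463415078 [[0.5077, 0.0598, 0.057], [0.497, 0.0383, 0.057]]
```

Call:
apply_moves --pt "85 1.5 -0.5 -2.5 0" --pt "85 3 -0.6 -4.5 0" --pt "85 4.5 -0.6 -5 0" --pt "85 5.5 -0.5 -5 -0.4" --pt "85 7 -0.5 -5.5 -0.8" --pt "85 9 0 -6 -0.8" --pt "85 10.5 0.36 -6.3 -0.8" --pt "85 11.95 0.36 -6.6 -0.8" --pt "85 11.95 0.36 -6.6 -0.8" --pt "85 11.95 0.36 -6.6 -0.8" --squeeze 60

```text
t: 1.35
tcp_pos: [0.5109, 0.221, 0.22]
tool_rot: [0.698, -0.115, 0.114, -0.698]
force: [-0.2, -0.0, 0.6]
finger_gap: 0.992
```

```bash
python3 - <<'E'
from mv import *
delta([.5116,.2206,.087],71.5)
for n in("top","side"):
    cv2.imwrite(f"pics/{n}1.png",manip.snapshot(n)[:,:,::-1])
t=cv2.imread("pics/top1.png"); s=cv2.imread("pics/side1.png")
crop(t,120,215,160,110,4.8,"d1.png"); crop(s,170,120,130,130,4.5,"d2.png")
print(proj("top",[manip.sense()["tcp_pos"]]),proj("side",[manip.sense()["tcp_pos"]]))
E
```

```text
t 1.35 tcp [0.5109 0.221  0.22  ] jaw yaw 71.3 q [ 0.21  0.45  1.62  0.    1.08 -1.04] F [-0.2 -0.   0.6] gap 0.992
units x,y,z,tw: [ 3.600e-02  4.433e+00 -1.000e-03] -0.02
[[182.96355291 278.19187924]] [[227.89652263 157.70147828]]
```

View pics/d1.png

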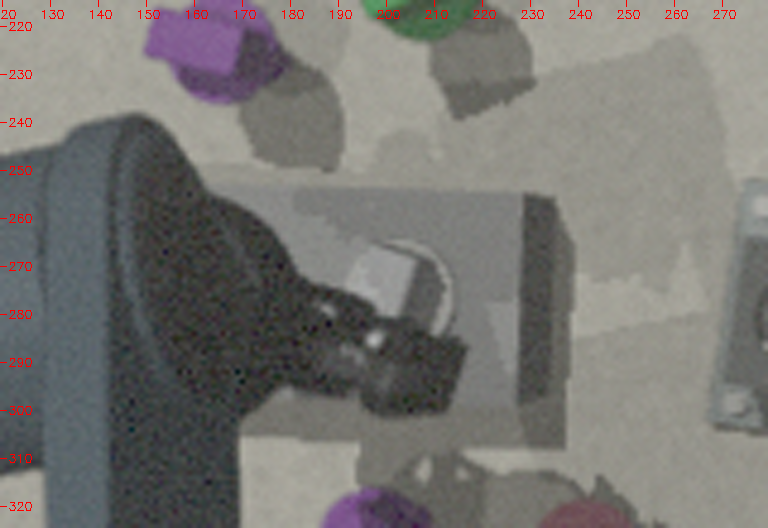

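View pics/d2.png

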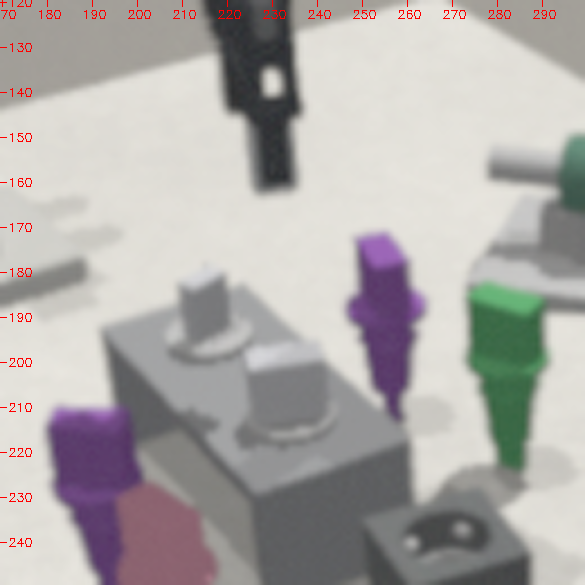

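```bash
python3 - <<'E'
from mv import *
s,M=st()
for z in (-.013,-.03):
  P=[s["tcp_pos"]+M@np.array([x,z,-w]) for w in(.043,.057) for x in(-.011,.011)]
  print(proj("top",P).round(1).tolist(),proj("side",P).round(1).tolist())
E
```

```text
[[202.2, 292.5], [206.3, 280.3], [209.8, 295.2], [214.0, 282.9]] [[225.4, 161.5], [235.8, 160.1], [226.5, 164.4], [237.0, 163.0]]
[[199.6, 293.0], [203.8, 280.5], [207.5, 295.7], [211.7, 283.2]] [[224.6, 154.2], [235.1, 152.8], [225.7, 157.0], [236.3, 155.6]]
```

Call:
apply_moves --pt "85 0.02 1.5 0 0" --pt "85 0.02 3 0 0" --pt "85 0.02 4 0 0" --pt "85 0.02 4.43 0 0" --pt "85 0.02 4.43 0 0" --pt "50 0.02 4.43 0 0" --pt "20 0.02 4.43 0 0" --pt "15 0.02 4.43 0 0" --pt "15 0.02 4.43 0 0" --pt "15 0.02 4.43 0 0" --pt "15 0.02 4.43 0 0" --squeeze 70

```text
t: 2.82
tcp_pos: [0.513, 0.2209, 0.0884]
tool_rot: [-0.698, 0.114, -0.115, 0.698]
force: [-0.5, 1.1, 6.5]
finger_gap: 0.248
```

```bash
python3 - <<'E'
from mv import *
delta([.5116,.2206,.087],71.5); s,M=st(); print(s["ft_torque"].round(2))
for n in("top","side"):
    cv2.imwrite(f"pics/{n}2.png",manip.snapshot(n)[:,:,::-1])
t=cv2.imread("pics/top2.png"); s=cv2.imread("pics/side2.png")
crop(t,160,245,80,60,8,"d3.png"); crop(s,200,150,80,80,7,"d4.png")
print(proj("top",[manip.sense()["tcp_pos"]]),proj("side",[manip.sense()["tcp_pos"]]))
E
```

```text
t 2.83 tcp [0.513  0.2209 0.0884] jaw yaw 71.4 q [ 0.21  0.64  1.72  0.    0.78 -1.04] F [-0.5  1.1  6.5] gap 0.248
units x,y,z,tw: [-0.04   0.048 -0.025] -0.01
[-0.04  0.17  0.03]
[[202.24363588 275.66427758]] [[234.38760263 208.41066233]]
```

View pics/d3.png

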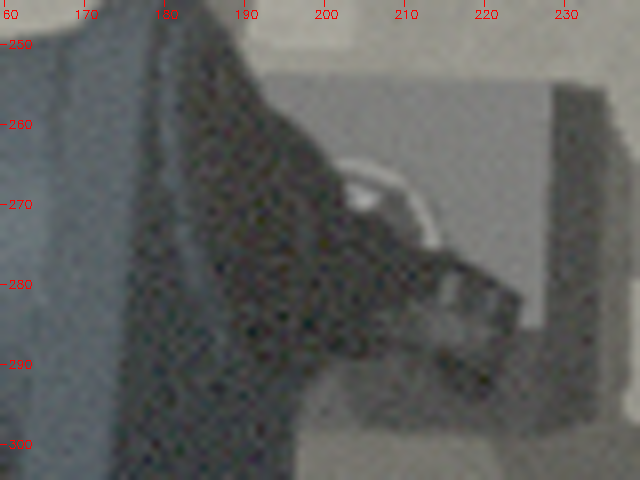

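View pics/d4.png

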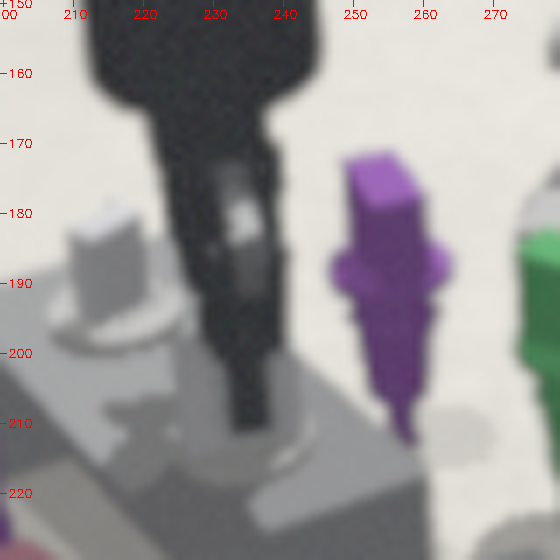

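Call:
apply_moves --pt "15 0 -1 0 0" --pt "15 0 -2.5 0 0" --pt "15 0 -4.1 0 0" --pt "15 0 -4.1 0 0" --pt "15 0 -4.1 0 0"

```text
t: 3.55
tcp_pos: [0.5109, 0.2204, 0.2092]
tool_rot: [0.698, -0.116, 0.113, -0.697]
force: [0.3, -0.8, -4.1]
finger_gap: 0.245
```

```bash
python3 - <<'E'
from mv import *
delta([.5019,.0479,.21],-29); s,M=st(); print(s["ft_torque"].round(2))
for n in("side",):
    cv2.imwrite(f"pics/{n}3.png",manip.snapshot(n)[:,:,::-1])
s=cv2.imread("pics/side3.png")
crop(s,180,100,110,110,5,"d5.png")
E
```

```text
t 3.55 tcp [0.5109 0.2204 0.2092] jaw yaw 71.4 q [ 0.21  0.46  1.63 -0.    1.05 -1.04] F [ 0.3 -0.8 -4.1] gap 0.245
units x,y,z,tw: [ 1.554 -0.022 -5.546] -7.96
[0.   0.03 0.01]
```

View pics/d5.png

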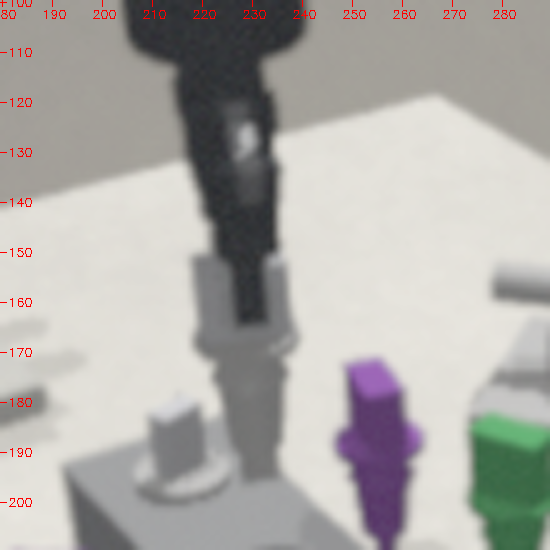

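Call:
apply_moves --pt "15 0.3 0 -1 1" --pt "15 0.6 0 -2 2" --pt "15 0.8 0 -3 3" --pt "15 1.1 0 -4 4" --pt "15 1.4 0 -5 5" --pt "15 1.55 0 -5.55 6" --pt "15 1.55 0 -5.55 7" --pt "15 1.55 0 -5.55 8" --pt "15 1.55 0 -5.55 9" --pt "15 1.55 0 -5.55 10.04" --pt "15 1.55 0 -5.55 10.04" --pt "15 1.55 0 -5.55 10.04"

```text
t: 5.1
tcp_pos: [0.5025, 0.0482, 0.2095]
tool_rot: [-0.36, 0.609, -0.608, 0.359]
force: [-0.4, 0.1, -3.2]
finger_gap: 0.243
```

```bash
python3 - <<'E'
from ov import *
from mv import *
delta([.5019,.0479,.21],-29); s,M=st()
for n in("side","top"):
    cv2.imwrite(f"pics/{n}4.png",manip.snapshot(n)[:,:,::-1])
yaw=np.arctan2(M[1,2],M[0,2]); p=s["tcp_pos"]; v=[p[0],p[1],yaw,p[2]-.0824]
G=(v,HEAD+ring(15.5,50)+ring(12.5,20)+box(-4,4,-9,9,0,20)); S=([.5019,.0479,-.1479,0],SOCK)
A=over(cv2.imread("pics/side4.png"),"side",215,130,100,110,5,[G,S],0); cv2.imwrite("pics/e1.png",A)
crop(cv2.imread("pics/side4.png"),215,130,100,110,5,"e2.png")
A=over(cv2.imread("pics/top4.png"),"top",240,220,100,90,6,[G,S],0); cv2.imwrite("pics/e3.png",A)
E
```

```text
t 5.1 tcp [0.5025 0.0482 0.2095] jaw yaw -28.9 q [-0.13  0.4   1.75 -0.    0.99  0.38] F [-0.4  0.1 -3.2] gap 0.243
units x,y,z,tw: [ 0.02  -0.017 -0.013] 0.01
```

View pics/e1.png

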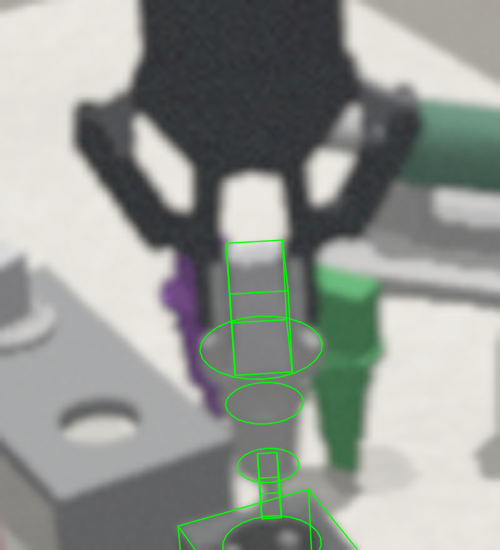

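View pics/e2.png

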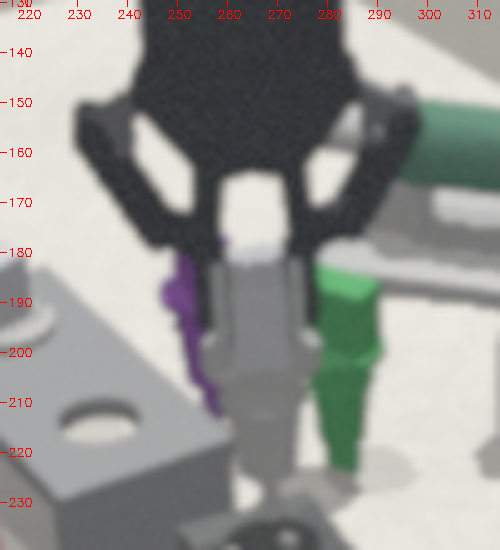

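View pics/e3.png

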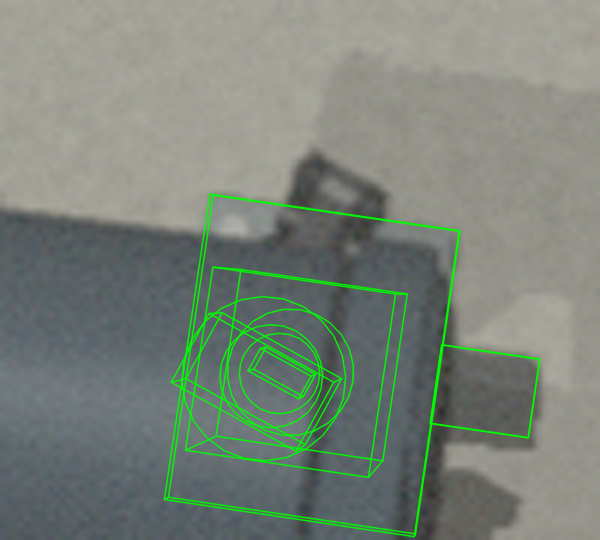

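Call:
apply_moves --pt "15 0.02 0.7 0 0" --pt "15 0.02 1.3 0 0" --pt "15 0.02 1.8 0 0" --pt "15 0.02 2.1 0 0" --pt "15 0.02 2.1 0 0"

```text
t: 5.82
tcp_pos: [0.5027, 0.0477, 0.1471]
tool_rot: [-0.359, 0.61, -0.609, 0.359]
force: [0.2, -1.3, -3.8]
finger_gap: 0.246
```

Call:
apply_moves --pt "15 0 0.05 0 0" --pt "15 0 0.12 0 0" --pt "15 0 0.2 0 0" --pt "15 0 0.27 0 0" --pt "15 0 0.27 0 0"

```text
t: 6.45
tcp_pos: [0.5028, 0.0477, 0.1393]
tool_rot: [-0.359, 0.609, -0.609, 0.359]
force: [-0.0, 0.4, -4.4]
finger_gap: 0.243
```

Call:
apply_moves --pt "15 0 0.03 0 0" --pt "15 0 0.07 0 0" --pt "15 0 0.1 0 0" --pt "15 0 0.1 0 0"

```text
t: 6.95
tcp_pos: [0.5025, 0.0478, 0.1363]
tool_rot: [-0.359, 0.61, -0.609, 0.358]
force: [-0.4, 1.1, -3.7]
finger_gap: 0.244
```

Call:
apply_moves --pt "15 0 0.03 0 0" --pt "15 0 0.07 0 0" --pt "15 0 0.1 0 0" --pt "15 0 0.1 0 0"

```text
t: 7.45
tcp_pos: [0.5025, 0.0478, 0.1333]
tool_rot: [-0.359, 0.61, -0.609, 0.358]
force: [-2.0, 1.2, -4.1]
finger_gap: 0.245
```

Call:
apply_moves --pt "15 0 0.04 0 0" --pt "15 0 0.08 0 0" --pt "15 0 0.12 0 0" --pt "15 0 0.12 0 0"

```text
t: 7.95
tcp_pos: [0.5026, 0.0479, 0.1303]
tool_rot: [-0.359, 0.61, -0.609, 0.359]
force: [-4.3, 2.2, 2.8]
finger_gap: 0.247
```

```bash
python3 - <<'E'
from mv import *
delta([.5025,.0478,.119],-29); s,M=st(); print(s["ft_torque"].round(3))
E
```

```text
t 7.95 tcp [0.5026 0.0479 0.1303] jaw yaw -29.0 q [-0.13  0.52  1.83  0.    0.79  0.38] F [-4.3  2.2  2.8] gap 0.247
units x,y,z,tw: [ 0.005  0.375 -0.001] -0.0
[0.568 0.995 0.1  ]
```

Call:
apply_moves --pt "15 0 0 -0.03 0" --pt "15 0 0.05 -0.03 0" --pt "15 0 0.1 -0.03 0" --pt "15 0 0.15 -0.03 0" --pt "15 0 0.15 -0.03 0"

```text
t: 8.57
tcp_pos: [0.5023, 0.0479, 0.1243]
tool_rot: [0.359, -0.609, 0.609, -0.359]
force: [-0.5, 0.5, -9.8]
finger_gap: 0.243
```

```bash
python3 - <<'E'
from mv import *
delta([.5025,.0478,.119],-29); s,M=st(); print(s["ft_torque"].round(3))
E
```

```text
t 8.57 tcp [0.5023 0.0479 0.1243] jaw yaw -29.0 q [-0.13  0.53  1.83 -0.    0.78  0.38] F [-0.5  0.5 -9.8] gap 0.243
units x,y,z,tw: [-0.001  0.177  0.008] -0.0
[0.152 0.217 0.026]
```

Call:
apply_moves --pt "15 0 0.04 0 0" --pt "15 0 0.08 0 0" --pt "15 0 0.12 0 0" --pt "15 0 0.12 0 0"

```text
t: 9.07
tcp_pos: [0.5023, 0.0482, 0.1217]
tool_rot: [-0.359, 0.609, -0.609, 0.359]
force: [-1.2, 1.2, -6.9]
finger_gap: 0.247
```

Call:
apply_moves --pt "15 0 0.04 0 0" --pt "15 0 0.08 0 0" --pt "15 0 0.08 0 0"

```text
t: 9.45
tcp_pos: [0.5024, 0.0481, 0.1206]
tool_rot: [0.358, -0.609, 0.61, -0.359]
force: [-3.8, 1.3, 5.2]
finger_gap: 0.243
```

Call:
apply_moves --pt "15 0 0.05 0 0" --pt "15 0 0.08 0 0" --pt "15 0 0.08 0 0"

```text
t: 9.82
tcp_pos: [0.5024, 0.0481, 0.1204]
tool_rot: [0.358, -0.609, 0.61, -0.359]
force: [-7.0, 1.5, 24.7]
finger_gap: 0.247
```

```bash
python3 - <<'E'
from ov import *
from mv import *
delta([.5025,.0478,.119],-29); s,M=st(); print(s["ft_torque"].round(3))
cv2.imwrite("pics/side5.png",manip.snapshot("side")[:,:,::-1])
crop(cv2.imread("pics/side5.png"),235,180,70,80,7,"f1.png")
E
```

```text
t 9.82 tcp [0.5024 0.0481 0.1204] jaw yaw -29.0 q [-0.13  0.54  1.84 -0.    0.76  0.38] F [-7.   1.5 24.7] gap 0.247
units x,y,z,tw: [0.008 0.046 0.008] -0.0
[ 0.644  1.569 -0.015]
```

View pics/f1.png

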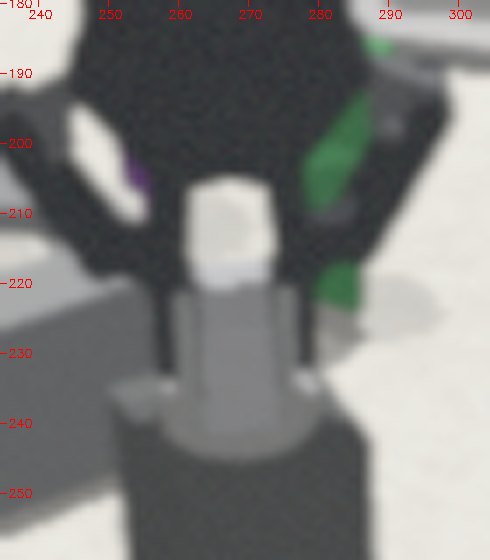

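Solid stop at z = 0.1204, exactly the predicted home height, and the picture shows the collar on the face. I'll relax the push, open and back off.

Call:
apply_moves --pt "15 0 -0.13 0 0" --pt "15 0 -0.13 0 0" --pt "40 0 -0.13 0 0" --pt "60 0 -0.13 0 0" --pt "70 0 -0.13 0 0" --pt "70 0 -0.13 0 0" --pt "70 0 -1 0 0" --pt "70 0 -2 0 0" --pt "70 0 -3.5 0 0" --pt "70 0 -3.5 0 0"

```text
t: 11.12
tcp_pos: [0.5048, 0.0478, 0.2253]
tool_rot: [0.356, -0.607, 0.611, -0.361]
force: [0.3, 0.7, -0.1]
finger_gap: 0.816
```

```bash
python3 - <<'E'
from ov import *
from mv import *
d=(.5616,-.2745,-.1129)
delta([d[0],d[1],.2],-6.5)
# via point
delta([.46,-.12,.24],-6.5)
cv2.imwrite("pics/side6.png",manip.snapshot("side")[:,:,::-1])
G=([.5023,.0481,np.radians(-29),.038],HEAD); S=([.5019,.0479,-.1479,0],SOCK)
A=over(cv2.imread("pics/side6.png"),"side",235,180,70,110,5,[G,S],0)
B=over(cv2.imread("pics/side6.png"),"side",235,180,70,110,5,[],0); cv2.imwrite("pics/f2.png",np.hstack([A,B]))
E
```

```text
t 11.12 tcp [0.5048 0.0478 0.2253] jaw yaw -29.0 q [-0.13  0.37  1.74 -0.    1.02  0.38] F [ 0.3  0.7 -0.1] gap 0.816
units x,y,z,tw: [8.478 0.872 6.862] -2.25
t 11.12 tcp [0.5048 0.0478 0.2253] jaw yaw -29.0 q [-0.13  0.37  1.74 -0.    1.02  0.38] F [ 0.3  0.7 -0.1] gap 0.816
units x,y,z,tw: [ 5.613 -0.496  1.413] -2.25
```

View pics/f2.png

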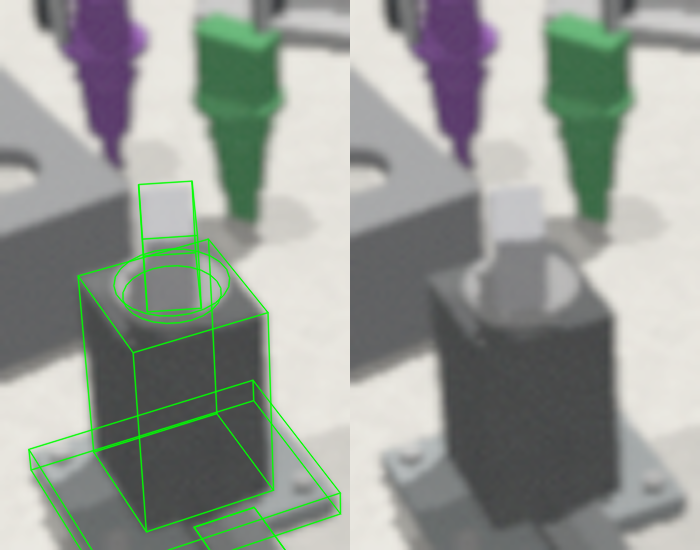

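Call:
apply_moves --pt "60 2 -0.3 1.6 -0.6" --pt "60 4 -0.3 3.2 -1.2" --pt "60 6 -0.3 4.8 -1.8" --pt "55 8 0 6.4 -2.25" --pt "50 8.48 0.87 6.86 -2.25" --pt "50 8.48 2.5 6.86 -2.25" --pt "50 8.48 4 6.86 -2.25" --pt "50 8.48 5 6.86 -2.25" --pt "50 8.48 5 6.86 -2.25"

```text
t: 12.3
tcp_pos: [0.5557, -0.2723, 0.0677]
tool_rot: [-0.471, 0.531, -0.524, 0.47]
force: [0.7, 0.0, -0.1]
finger_gap: 0.582
```

```bash
python3 - <<'E'
from ov import *
from mv import *
d=(.5616,-.2745,-.1129)
delta([d[0],d[1],.004],-6.5)
for n in("side","top"): cv2.imwrite(f"pics/{n}7.png",manip.snapshot(n)[:,:,::-1])
crop(cv2.imread("pics/side7.png"),345,270,80,90,6,"g1.png")
crop(cv2.imread("pics/top7.png"),355,210,110,70,6,"g2.png")
E
```

```text
t 12.3 tcp [ 0.5557 -0.2723  0.0677] jaw yaw -6.5 q [-0.64  0.74  1.56 -0.    0.85 -0.52] F [ 0.7  0.  -0.1] gap 0.582
units x,y,z,tw: [0.06  2.122 0.221] -0.0
```

View pics/g1.png

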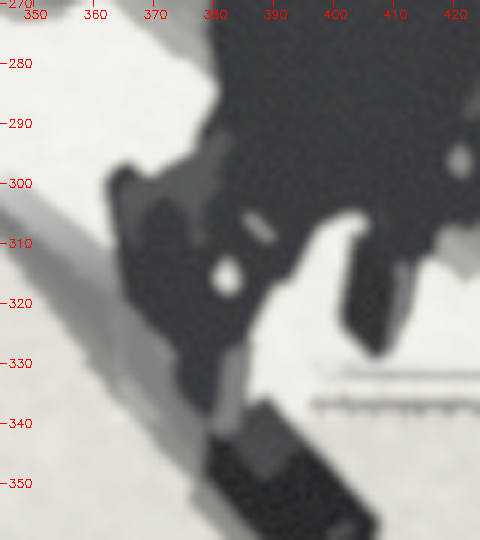

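View pics/g2.png

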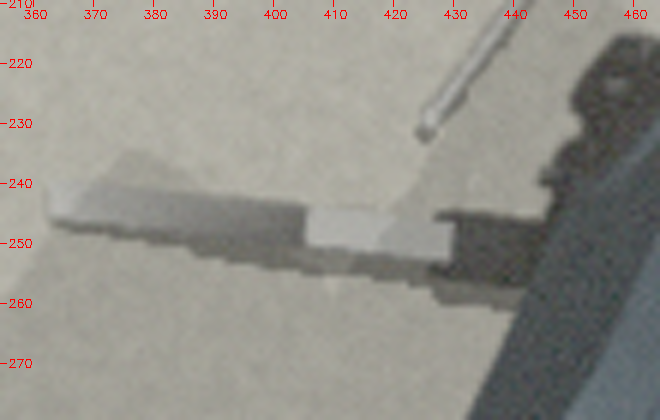

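Call:
apply_moves --pt "50 0 0 0 0" --pt "50 0 0 0 0"

```text
t: 12.65
tcp_pos: [0.5595, -0.2746, 0.0736]
tool_rot: [0.471, -0.527, 0.529, -0.471]
force: [-0.1, -0.0, 0.3]
finger_gap: 0.586
```

```bash
python3 - <<'E'
from mv import *
delta([.5616,-.2745,.004],-6.5)
print(ray("top",[(437,215),(424,232)],.01))
E
```

```text
t 12.65 tcp [ 0.5595 -0.2746  0.0736] jaw yaw -6.5 q [-0.64  0.73  1.56 -0.    0.85 -0.52] F [-0.1 -0.   0.3] gap 0.586
units x,y,z,tw: [-0.015  2.319  0.063] -0.0
[[ 0.64180455 -0.26720522  0.01      ]
 [ 0.60486068 -0.23818454  0.01      ]]
```

Call:
apply_moves --pt "50 0 0.8 0.06 0" --pt "50 0 1.6 0.06 0" --pt "50 0 2.1 0.06 0" --pt "50 0 2.31 0.06 0" --pt "50 0 2.31 0.06 0" --pt "35 0 2.31 0.06 0" --pt "20 0 2.31 0.06 0" --pt "16 0 2.31 0.06 0" --pt "16 0 2.31 0.06 0" --pt "16 0 2.31 0.06 0" --squeeze 80

```text
t: 13.9
tcp_pos: [0.5614, -0.275, 0.0039]
tool_rot: [0.47, -0.527, 0.529, -0.471]
force: [0.1, 0.8, 6.3]
finger_gap: 0.263
```

```bash
python3 - <<'E'
from mv import *
delta([.5616,-.2745,.004],-6.5)
E
```

```text
t 13.9 tcp [ 0.5614 -0.275   0.0039] jaw yaw -6.5 q [-0.63  0.84  1.57  0.    0.73 -0.52] F [0.1 0.8 6.3] gap 0.263
units x,y,z,tw: [-0.017 -0.005  0.005] -0.0
```

Call:
apply_moves --pt "16 0 -0.5 0 0" --pt "16 0 -1.2 0 0" --pt "16 0 -2 0 0" --pt "16 0 -2 0 0" --pt "16 0 -2 0 0"

```text
t: 14.52
tcp_pos: [0.5601, -0.2742, 0.0626]
tool_rot: [-0.471, 0.528, -0.527, 0.471]
force: [-0.1, -0.7, -4.2]
finger_gap: 0.266
```

```bash
python3 - <<'E'
from ov import *
from mv import *
yaw=-.145; u=np.array([-np.sin(yaw),np.cos(yaw)]); p=np.array([.5024,.0481])-.275*u; print(p)
delta([p[0],p[1],.035],-8.3); s,M=st(); print(s["ft_torque"].round(2))
cv2.imwrite("pics/side8.png",manip.snapshot("side")[:,:,::-1])
q=s["tcp_pos"]; D=([q[0],q[1],-.1129,q[2]-.0039],DR)
im=cv2.imread("pics/side8.png")
A=over(im,"side",315,260,90,100,4.4,[D],0);B=over(im,"side",315,260,90,100,4.4,[],0); cv2.imwrite("pics/g3.png",np.hstack([A,B]))
E
```

```text
[ 0.46266458 -0.22401412]
t 14.53 tcp [ 0.5601 -0.2742  0.0626] jaw yaw -6.5 q [-0.63  0.75  1.56 -0.    0.84 -0.52] F [-0.1 -0.7 -4.2] gap 0.266
units x,y,z,tw: [-1.291  0.924 -3.415] 0.18
[-0.13  0.02  0.01]
```

View pics/g3.png

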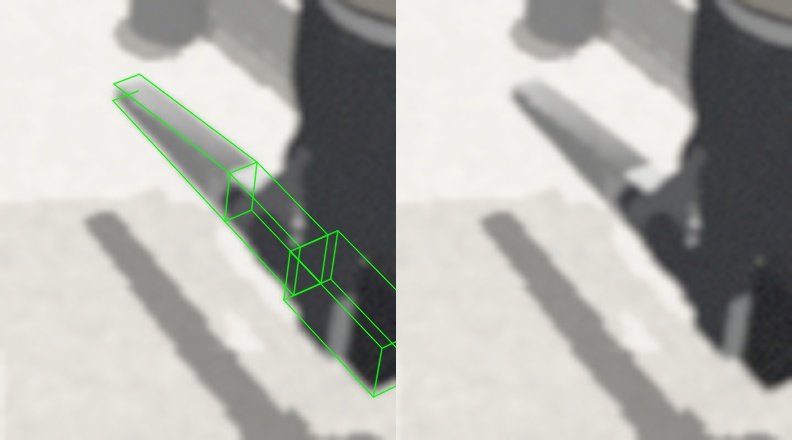

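Call:
apply_moves --pt "16 -0.3 -0.5 -1 0" --pt "16 -0.8 -0.7 -2.2 0.1" --pt "16 -1.3 -0.3 -3.4 0.18" --pt "16 -1.3 0.4 -3.42 0.18" --pt "16 -1.3 0.8 -3.42 0.18" --pt "16 -1.3 0.8 -3.42 0.18" --pt "16 -1.3 0.8 -3.42 0.18"

```text
t: 15.45
tcp_pos: [0.4637, -0.2245, 0.0388]
tool_rot: [0.462, -0.535, 0.535, -0.462]
force: [-0.5, 0.2, -3.2]
finger_gap: 0.262
```

```bash
python3 - <<'E'
from ov import *
from mv import *
yaw=-.145; u=np.array([-np.sin(yaw),np.cos(yaw)]); p=np.array([.5024,.0481])-.275*u; print(p)
delta([p[0],p[1],.0275],-8.3); s,M=st(); print(s["ft_torque"].round(2))
for n in("side","top"): cv2.imwrite(f"pics/{n}9.png",manip.snapshot(n)[:,:,::-1])
q=s["tcp_pos"]; D=([q[0],q[1],-.145,q[2]-.0039],DR); S=([.5024,.0481,-.145,0],SOCK+[(np.array([x,-.3,.02]),np.array([x,-.03,.02])) for x in(-.01,.01)])
im=cv2.imread("pics/side9.png")
A=over(im,"side",235,220,120,130,3.3,[D,S],0);B=over(im,"side",235,220,120,130,3.3,[],0); cv2.imwrite("pics/g4.png",np.hstack([A,B]))
im=cv2.imread("pics/top9.png")
A=over(im,"top",255,240,200,65,4,[D,S],0);B=over(im,"top",255,240,200,65,4,[],0); cv2.imwrite("pics/g5.png",np.vstack([A,B]))
E
```

```text
[ 0.46266458 -0.22401412]
t 15.45 tcp [ 0.4637 -0.2245  0.0388] jaw yaw -8.3 q [-0.67  0.7   1.85  0.    0.59 -0.52] F [-0.5  0.2 -3.2] gap 0.262
units x,y,z,tw: [-0.011  0.375 -0.036] -0.0
[-0.14  0.05 -0.  ]
```

View pics/g4.png

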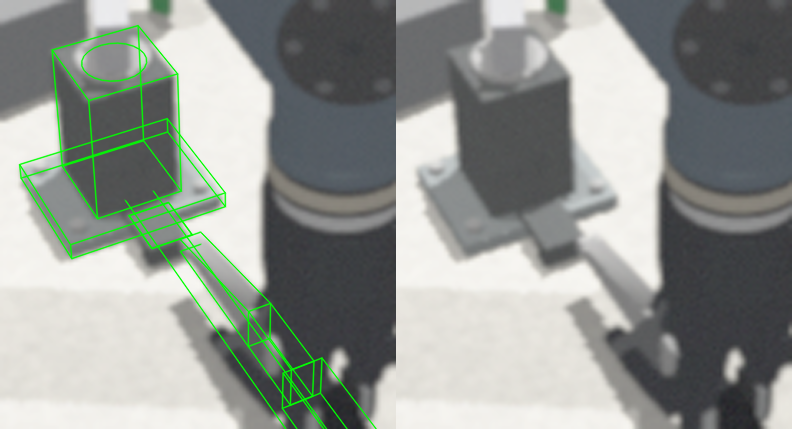

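View pics/g5.png

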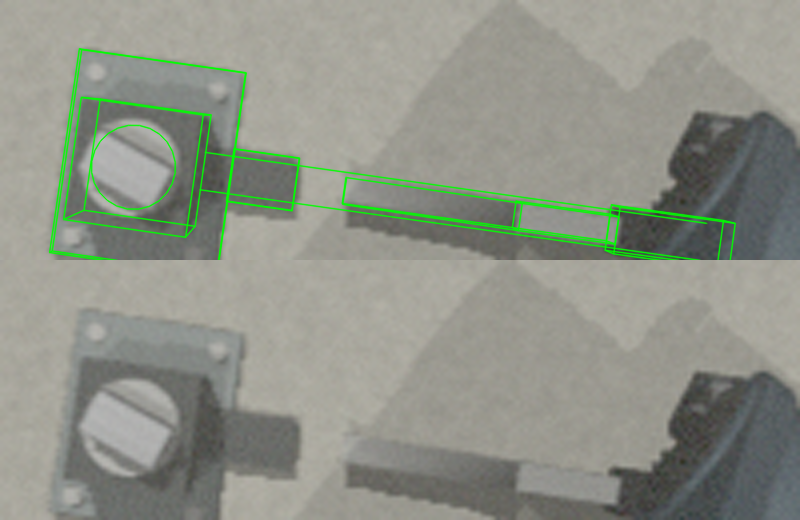

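Call:
apply_moves --pt "16 0 0.2 -0.03 0" --pt "16 0 0.41 -0.03 0" --pt "16 -0.4 0.41 -0.03 0" --pt "16 -0.9 0.41 -0.03 0" --pt "16 -1.5 0.41 -0.03 0" --pt "16 -1.5 0.41 -0.03 0" --pt "16 -1.5 0.41 -0.03 0"

```text
t: 16.42
tcp_pos: [0.469, -0.1791, 0.0266]
tool_rot: [0.463, -0.534, 0.535, -0.463]
force: [-0.0, 0.2, -3.0]
finger_gap: 0.26
```

```bash
cat > fw.py <<'E'
from mv import *
def pr():
    yaw=-.145; u=np.array([-np.sin(yaw),np.cos(yaw)]); w=np.array([np.cos(yaw),np.sin(yaw)])
    s,M=st(); d=s["tcp_pos"][:2]-[.5024,.0481]; f=s["force"]
    print("t",s["t"].__round__(2),"s_tip mm",(d@u*1e3+170).round(1),"lat",(d@w*1e3).round(1),"z",(s["tcp_pos"][2]*1e3).round(1),"F along",(f[:2]@u).round(1),"lat",(f[:2]@w).round(1),"z",f[2].round(1),"T",s["ft_torque"].round(2),"yaw",np.degrees(np.arctan2(M[1,2],M[0,2])).round(1),"gap",s["finger_gap"].round(3))
pr()
E
python3 fw.py
```

```text
Traceback (most recent call last):
  File "fw.py", line 6, in <module>
    pr()
    ~~^^
  File "fw.py", line 5, in pr
    print("t",s["t"].__round__(2),"s_tip mm",(d@u*1e3+170).round(1),"lat",(d@w*1e3).round(1),"z",(s["tcp_pos"][2]*1e3).round(1),"F along",(f[:2]@u).round(1),"lat",(f[:2]@w).round(1),"z",f[2].round(1),"T",s["ft_torque"].round(2),"yaw",np.degrees(np.arctan2(M[1,2],M[0,2])).round(1),"gap",s["finger_gap"].round(3))
                                                                                                                                                                                                                                                                                               ^^^^^^^^^^^^^^^^^^^^^
AttributeError: 'float' object has no attribute 'round'
```

```bash
sed -i 's/s\["finger_gap"\].round(3)/round(s["finger_gap"],3)/' fw.py; python3 fw.py
```

```text
t 16.43 s_tip mm -59.7 lat -0.2 z 26.6 F along 0.2 lat -0.1 z -3.0 T [-0.19  0.03  0.01] yaw -8.3 gap 0.26
```

Call:
apply_moves --pt "16 -0.4 0 0 0" --pt "16 -0.8 0 0 0" --pt "16 -1.2 0 0 0" --pt "16 -1.6 0 0 0" --pt "16 -1.6 0 0 0"

```text
t: 17.05
tcp_pos: [0.4753, -0.1306, 0.0264]
tool_rot: [-0.463, 0.535, -0.534, 0.463]
force: [1.0, -0.3, -2.6]
finger_gap: 0.263
```

```bash
python3 - <<'E'
from ov import *
import fw
s,M=fw.st()
cv2.imwrite("pics/side10.png",manip.snapshot("side")[:,:,::-1])
q=s["tcp_pos"]; D=([q[0],q[1],-.145,q[2]-.0039],DR); S=([.5024,.0481,-.145,0],SOCK)
im=cv2.imread("pics/side10.png")
A=over(im,"side",235,220,100,100,4,[D,S],0);B=over(im,"side",235,220,100,100,4,[],0); cv2.imwrite("pics/g6.png",np.hstack([A,B]))
E
```

```text
t 17.05 s_tip mm -10.7 lat -1.0 z 26.4 F along -0.1 lat 1.0 z -2.6 T [-0.17  0.02 -0.02] yaw -8.2 gap 0.263
```

View pics/g6.png

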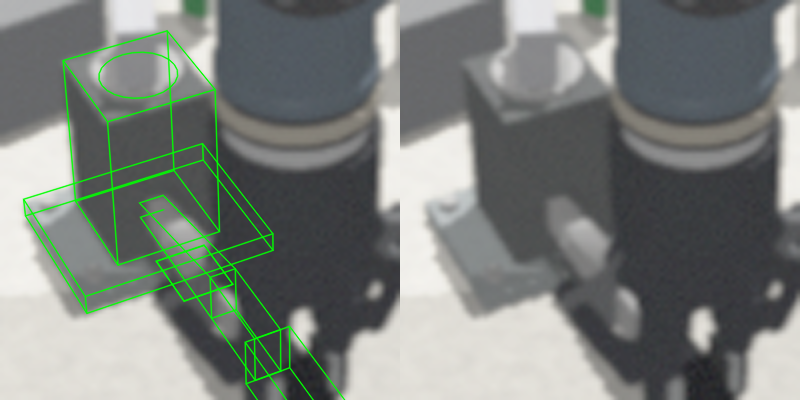

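Call:
apply_moves --pt "16 -0.3 0.03 0.03 0" --pt "16 -0.6 0.07 0.03 0" --pt "16 -0.6 0.1 0.03 0" --pt "16 -0.6 0.1 0.03 0"

```text
t: 17.6
tcp_pos: [0.4789, -0.1139, 0.0235]
tool_rot: [-0.462, 0.535, -0.535, 0.462]
force: [0.3, 0.7, -0.7]
finger_gap: 0.263
```

```bash
python3 fw.py
```

```text
t 17.6 s_tip mm 6.3 lat 0.1 z 23.5 F along 0.7 lat 0.2 z -0.7 T [0.25 0.05 0.02] yaw -8.3 gap 0.263
```

Call:
apply_moves --pt "16 -0.25 0 0 0" --pt "16 -0.5 0 0 0" --pt "16 -0.75 0 0 0" --pt "16 -0.75 0 0 0"

```text
t: 18.1
tcp_pos: [0.4825, -0.091, 0.0236]
tool_rot: [-0.462, 0.535, -0.535, 0.463]
force: [-0.5, 1.4, 1.1]
finger_gap: 0.265
```

```bash
python3 fw.py
```

```text
t 18.1 s_tip mm 29.4 lat 0.4 z 23.6 F along 1.4 lat -0.7 z 1.1 T [ 0.38 -0.11 -0.03] yaw -8.3 gap 0.265
```

Call:
apply_moves --pt "16 -0.1 0 0 0" --pt "16 -0.2 0 0 0" --pt "16 -0.3 0 0 0" --pt "16 -0.4 0 0 0" --pt "16 -0.4 0 0 0"

```text
t: 18.73
tcp_pos: [0.485, -0.081, 0.0238]
tool_rot: [0.462, -0.534, 0.536, -0.463]
force: [-0.4, -4.8, 4.8]
finger_gap: 0.263
```

```bash
python3 fw.py
```

```text
t 18.73 s_tip mm 39.8 lat 1.4 z 23.8 F along -4.8 lat 0.3 z 4.8 T [-0.66  0.09 -0.02] yaw -8.3 gap 0.263
```

Call:
apply_moves --pt "16 -0.1 0 0 0" --pt "16 -0.2 0 0 0" --pt "16 -0.3 0 0 0" --pt "16 -0.4 0 0 0" --pt "16 -0.4 0 0 0"

```text
t: 19.35
tcp_pos: [0.487, -0.0702, 0.0238]
tool_rot: [0.463, -0.533, 0.536, -0.463]
force: [-1.3, -9.7, 4.5]
finger_gap: 0.266
```

```bash
python3 fw.py
```

```text
t 19.35 s_tip mm 50.7 lat 1.9 z 23.8 F along -9.8 lat 0.1 z 4.5 T [-1.38  0.21  0.09] yaw -8.3 gap 0.266
```

Call:
apply_moves --pt "16 -0.1 0 -0.02 0" --pt "16 -0.2 0 -0.03 0" --pt "16 -0.3 0 -0.04 0" --pt "16 -0.4 0 -0.04 0" --pt "16 -0.4 0 -0.04 0"

```text
t: 19.98
tcp_pos: [0.4881, -0.0578, 0.0238]
tool_rot: [0.462, -0.534, 0.537, -0.463]
force: [-0.2, -6.9, 5.2]
finger_gap: 0.268
```

```bash
python3 fw.py
```

```text
t 19.98 s_tip mm 63.1 lat 1.1 z 23.8 F along -6.8 lat 0.8 z 5.2 T [-1.08 -0.02 -0.05] yaw -8.4 gap 0.268
```

Call:
apply_moves --pt "16 -0.1 0 0 0" --pt "16 -0.2 0 0 0" --pt "16 -0.3 0 0 0" --pt "16 -0.3 0 0 0"

```text
t: 20.48
tcp_pos: [0.4887, -0.0479, 0.0238]
tool_rot: [0.462, -0.534, 0.536, -0.463]
force: [0.9, -3.2, 5.1]
finger_gap: 0.264
```

```bash
python3 - <<'E'
from ov import *
import fw
cv2.imwrite("pics/side11.png",manip.snapshot("side")[:,:,::-1])
crop(cv2.imread("pics/side11.png"),235,200,80,100,6,"g7.png")
E
```

```text
t 20.48 s_tip mm 73.0 lat 0.3 z 23.8 F along -3.0 lat 1.4 z 5.1 T [-0.58 -0.05 -0.08] yaw -8.4 gap 0.264
```

View pics/g7.png

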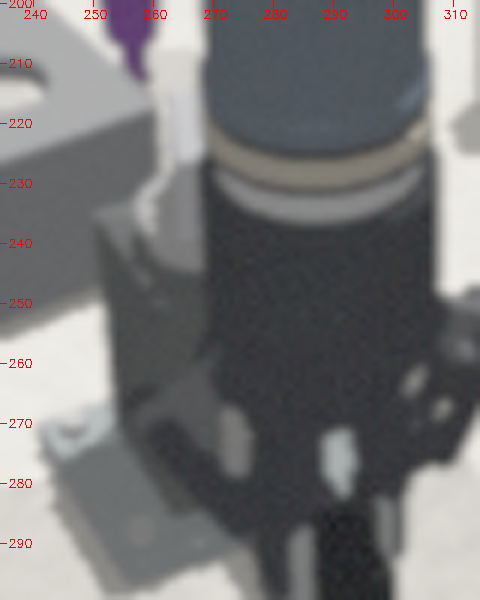

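Call:
apply_moves --pt "16 -0.07 0 0 0" --pt "16 -0.14 0 0 0" --pt "16 -0.2 0 0 0" --pt "16 -0.2 0 0 0"

```text
t: 21.02
tcp_pos: [0.489, -0.0413, 0.0238]
tool_rot: [0.462, -0.535, 0.535, -0.463]
force: [-0.2, -1.2, 6.7]
finger_gap: 0.263
```

```bash
python3 - <<'E'
from ov import *
import fw
for n in("side","top"):cv2.imwrite(f"pics/{n}12.png",manip.snapshot(n)[:,:,::-1])
A=[cv2.resize(g(cv2.imread(f"pics/side{i}.png")[195:260,235:285]),None,fx=5,fy=5,interpolation=cv2.INTER_CUBIC) for i in(10,11,12)]
cv2.imwrite("pics/g8.png",np.hstack(A))
E
```

```text
t 21.02 s_tip mm 79.6 lat -0.4 z 23.8 F along -1.2 lat -0.0 z 6.7 T [-0.22 -0.   -0.04] yaw -8.3 gap 0.263
```

View pics/g8.png

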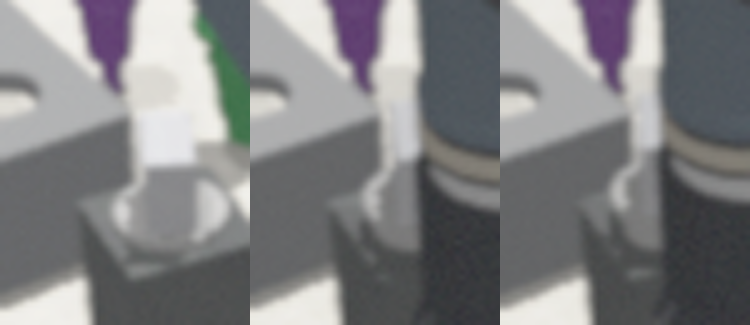

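Call:
apply_moves --pt "16 -0.07 0 0 0" --pt "16 -0.14 0 0 0" --pt "16 -0.14 0 0 0"

```text
t: 21.5
tcp_pos: [0.4895, -0.0371, 0.0238]
tool_rot: [0.462, -0.535, 0.535, -0.463]
force: [-0.2, -2.2, 5.7]
finger_gap: 0.27
```

```bash
python3 - <<'E'
from ov import *
import fw
cv2.imwrite(f"pics/side13.png",manip.snapshot("side")[:,:,::-1])
A=[cv2.resize(g(cv2.imread(f"pics/side{i}.png")[195:260,235:285]),None,fx=5,fy=5,interpolation=cv2.INTER_CUBIC) for i in(11,12,13)]
cv2.imwrite("pics/g9.png",np.hstack(A))
E
```

```text
t 21.5 s_tip mm 83.9 lat -0.5 z 23.8 F along -2.2 lat 0.1 z 5.7 T [-0.24 -0.05  0.06] yaw -8.3 gap 0.27
```

View pics/g9.png

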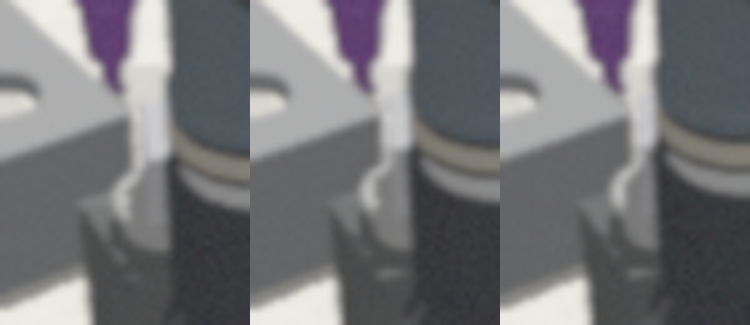

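Call:
apply_moves --pt "16 0 -0.04 0 0" --pt "30 0 -0.04 0 0" --pt "50 0 -0.04 0 0" --pt "50 0 -0.04 0 0" --pt "50 0 -0.04 0 0" --pt "50 0.2 -1 0 0" --pt "50 0.8 -2.5 0 0" --pt "50 2 -4 0 0" --pt "50 4 -5.5 0 0" --pt "50 5 -6 0 0" --pt "50 5 -6 0 0" --pt "50 5 -6 0 0"

```text
t: 23.05
tcp_pos: [0.4665, -0.1846, 0.2028]
tool_rot: [-0.462, 0.536, -0.534, 0.462]
force: [-0.0, 0.7, -0.8]
finger_gap: 0.587
```

```bash
python3 - <<'E'
from ov import *
import fw
for n in("side","top"):cv2.imwrite(f"pics/{n}14.png",manip.snapshot(n)[:,:,::-1])
im=cv2.imread("pics/side14.png"); u=[np.sin(.145),np.cos(.145)]
S=([.5019,.0479,-.1479,0],SOCK); G=lambda z:([.5023,.0481,np.radians(-29),z],HEAD)
D=([.5024-.086*u[0],.0481-.086*u[1],-.145,.02],DR)
L=[over(im,"side",230,190,85,130,4.5,x,0)[:585,:] for x in ([],[G(.048),D])]
cv2.imwrite("pics/h1.png",np.hstack(L))
im=cv2.imread("pics/top14.png")
cv2.imwrite("pics/h2.png",np.vstack([over(im,"top",255,235,160,65,4.5,x,0) for x in([],[G(.048),D])]))
E
```

```text
t 23.05 s_tip mm -65.5 lat -1.9 z 202.8 F along 0.7 lat -0.1 z -0.8 T [-0.01  0.04 -0.02] yaw -8.4 gap 0.587
```

View pics/h1.png

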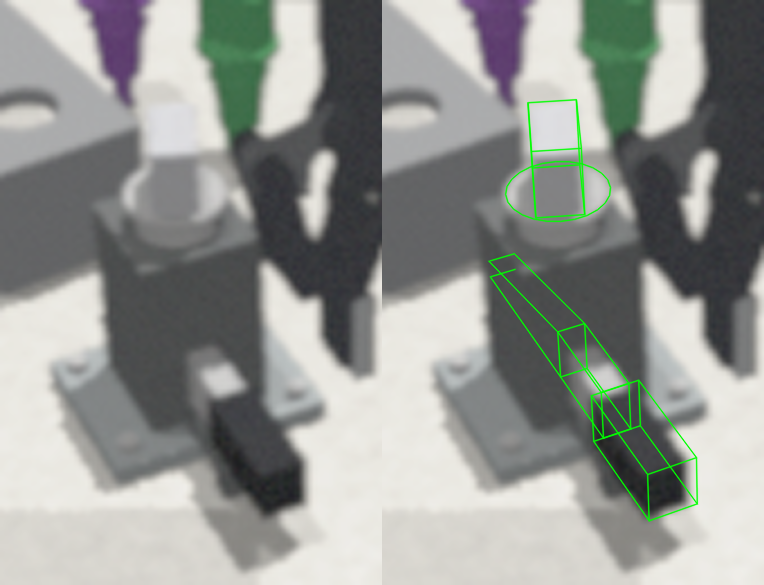

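View pics/h2.png

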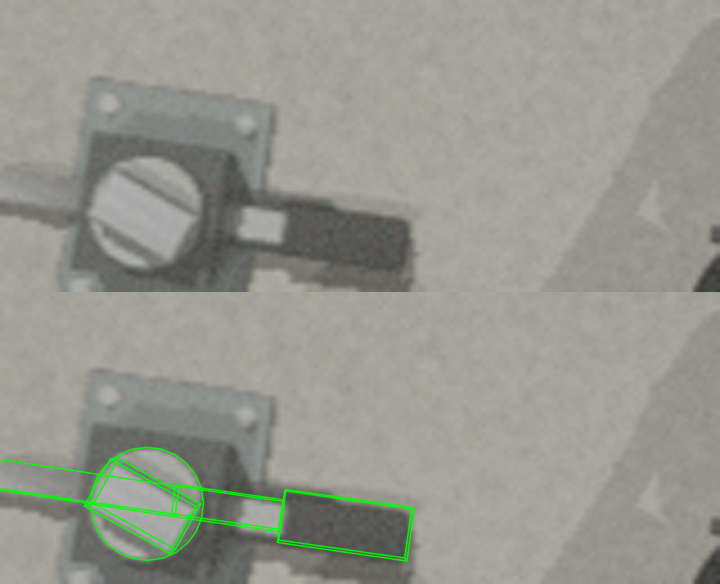

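The gauge stands upright and raised, with the drift in the slot. I'll measure the rise more precisely by comparing the home and current pictures.

```bash
python3 - <<'E'
from ov import *
a=cv2.imread("pics/side6.png"); b=cv2.imread("pics/side14.png")
# template of head+collar from home picture
x0,y0,w,h=255,214,28,30
T=cv2.resize(a[y0:y0+h,x0:x0+w],None,fx=10,fy=10,interpolation=cv2.INTER_CUBIC)
for (px,py,pw,ph) in((255,214,28,28),(258,217,16,20),(256,228,26,18)):
    T=cv2.resize(a[py:py+ph,px:px+pw],None,fx=10,fy=10,interpolation=cv2.INTER_CUBIC)
    R_=cv2.resize(b[py-10:py+ph+4,px-4:px+pw+4],None,fx=10,fy=10,interpolation=cv2.INTER_CUBIC)
    m=cv2.matchTemplate(R_,T,cv2.TM_CCOEFF_NORMED); _,v,_,l=cv2.minMaxLoc(m); print("shift px",l[0]/10-4,l[1]/10-10,v)
p=np.array([.5023,.0481])
for z in(.007,.008,.009,.01,.011): print(z,(proj("side",[[*p,.13+z]])-proj("side",[[*p,.13]])).round(2))
A=[cv2.resize(g(i[205:255,240:290]),None,fx=8,fy=8,interpolation=cv2.INTER_CUBIC) for i in(a,b)]
cv2.imwrite("pics/h3.png",np.hstack(A))
E
```

```text
shift px -0.5 -2.4000000000000004 0.9064486026763916
shift px -0.2999999999999998 -3.4000000000000004 0.9625676870346069
shift px -0.2999999999999998 -3.5999999999999996 0.9048420190811157
0.007 [[-0.17 -2.81]]
0.008 [[-0.19 -3.22]]
0.009 [[-0.21 -3.62]]
0.01 [[-0.24 -4.02]]
0.011 [[-0.26 -4.43]]
```

View pics/h3.png

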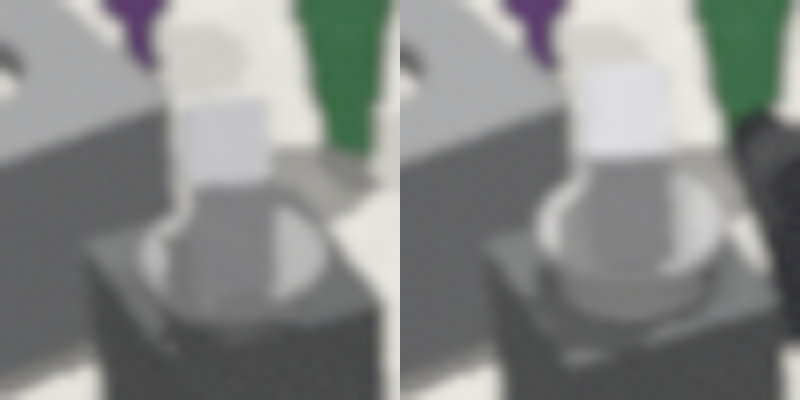

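The rise is about 8.5–9 mm. The drive force had dropped to 1–2 N, so it's past the balls. I'll regrip the drift and push it a few millimetres further for margin.

Call:
apply_moves --pt "50 -1 0.5 0 0" --pt "50 -2.8 1.8 0 0" --pt "50 -4.2 3.3 0 0" --pt "50 -4.8 4.7 0 0" --pt "50 -5 5.6 0 0" --pt "50 -5 5.95 0 0" --pt "50 -5 5.95 0 0" --pt "30 -5 5.95 0 0" --pt "16 -5 5.95 0 0" --pt "16 -5 5.95 0 0" --pt "16 -5 5.95 0 0" --squeeze 60

```text
t: 24.52
tcp_pos: [0.4898, -0.0377, 0.0261]
tool_rot: [0.462, -0.534, 0.536, -0.463]
force: [-0.3, -0.9, 7.1]
finger_gap: 0.267
```

```bash
python3 fw.py
```

```text
t 24.52 s_tip mm 83.3 lat -0.1 z 26.1 F along -0.9 lat -0.1 z 7.1 T [-0.02  0.11  0.02] yaw -8.4 gap 0.267
```

Call:
apply_moves --pt "16 -0.08 0 0 0" --pt "16 -0.16 0 0 0" --pt "16 -0.24 0 0 0" --pt "16 -0.24 0 0 0"

```text
t: 25.02
tcp_pos: [0.4914, -0.0308, 0.0262]
tool_rot: [0.462, -0.534, 0.536, -0.463]
force: [-0.6, -0.7, 6.3]
finger_gap: 0.269
```

```bash
python3 fw.py
```

```text
t 25.02 s_tip mm 90.4 lat 0.5 z 26.2 F along -0.8 lat -0.5 z 6.3 T [-0.11 -0.01 -0.07] yaw -8.3 gap 0.269
```

Moving it took almost no force (0.8 N), so the gauge is loose. I'll release and retract.

Call:
apply_moves --pt "16 0 -0.04 0 0" --pt "30 0 -0.04 0 0" --pt "50 0 -0.04 0 0" --pt "50 0 -0.04 0 0" --pt "50 0 -0.04 0 0" --pt "50 0.2 -1 0 0" --pt "50 0.8 -2.5 0 0" --pt "50 2 -4 0 0" --pt "50 4 -5.5 0 0" --pt "50 6 -6 0 0" --pt "50 6 -6 0 0" --pt "50 6 -6 0 0"

```text
t: 26.52
tcp_pos: [0.4636, -0.2083, 0.2047]
tool_rot: [-0.462, 0.536, -0.535, 0.462]
force: [0.2, 0.3, -0.5]
finger_gap: 0.583
```

```bash
python3 - <<'E'
from ov import *
import fw
for n in("side","top"):cv2.imwrite(f"pics/{n}15.png",manip.snapshot(n)[:,:,::-1])
a=cv2.imread("pics/side6.png"); b=cv2.imread("pics/side15.png")
for (px,py,pw,ph) in((258,217,16,20),(256,228,26,18)):
    T=cv2.resize(a[py:py+ph,px:px+pw],None,fx=10,fy=10,interpolation=cv2.INTER_CUBIC)
    R_=cv2.resize(b[py-10:py+ph+4,px-4:px+pw+4],None,fx=10,fy=10,interpolation=cv2.INTER_CUBIC)
    m=cv2.matchTemplate(R_,T,cv2.TM_CCOEFF_NORMED); _,v,_,l=cv2.minMaxLoc(m); print("shift px",l[0]/10-4,l[1]/10-10,v)
t=cv2.imread("pics/top15.png")
o=np.hstack([over(b,"side",230,190,85,130,4,[],0),cv2.resize(over(t,"top",200,210,150,110,3,[],0),None,fx=1,fy=1)[:330].copy() if 0 else cv2.copyMakeBorder(over(t,"top",240,220,110,100,4,[],0),0,120,0,0,0)])
cv2.imwrite("pics/i1.png",o)
cv2.imwrite("pics/i2.png",g(t))
E
```

```text
t 26.52 s_tip mm -89.3 lat -1.4 z 204.7 F along 0.3 lat 0.1 z -0.5 T [-0.01 -0.04 -0.02] yaw -8.4 gap 0.583
shift px -0.2999999999999998 -3.5 0.960153341293335
shift px -0.20000000000000018 -3.7 0.9087203145027161
```

View pics/i1.png

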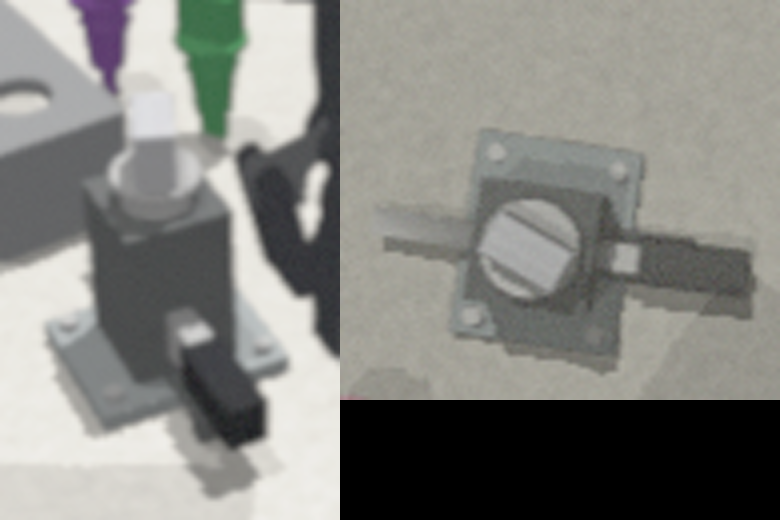

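View pics/i2.png

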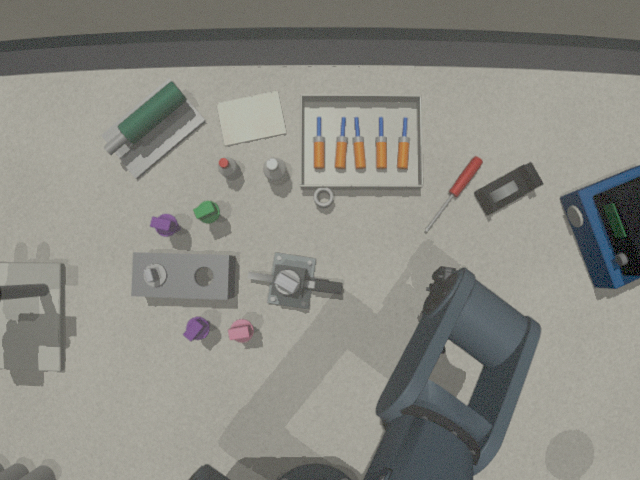

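The gauge is still upright at about the same height, roughly 9 mm above home at (288,282). The drift's tip shows past the block at (252,277), and the bystanders haven't moved. I'm handing the job in.

```bash
python3 -c "
from station import manip; print(manip.sign_off())"
```

```text
the job is handed in; nothing more can be done
None
```

The job is done and handed in at about 26.6 s of the 64 s. The larger gauge went fully home, was let go, then driven loose; it stands upright in the socket with the drift in the slot.

- **Seating:** The slit showed in the top picture at about -0.37 rad from the block's y axis. I lined the tang up with it, and it dropped in without a twisting search. The gauge passed the balls and stopped solidly at the predicted home height under about 25 N of push, collar on the face.
- **Driving the drift:** The slope met the tang with the tip at about 39 mm past centre. The force readings peaked near 10 N and had dropped to about 1 N by 80 mm. I released it at 84 mm, then regripped it and pushed to about 90 mm for margin; at the end of that push I read only 0.8 N.
- **Last checks:** The pictures show the gauge raised 8.5–9 mm. That is slightly under the nominal 10 mm and within my roughly 1 mm measuring error. It did not rise further with the extra push. The drift's tip shows beyond the block, the bystanders are where they were, and the arm is clear.

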